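# Lean a washed tube rack in its draining stand

### The job

Slide the draining stand's foot stop in until its edge meets the black line across the base. Then stand the washed tube rack on its short end in the stand, squarely leaning with a broad face towards the barred back: top end resting on the bars, foot on the base and right up against the stop, stop still at the line. Set it down without letting it drop, and leave the wash bottle, the beaker and the tip box where they are.

Things in the scene. Friction and masses are not known exactly. Their poses are not given: they have to be found in the camera images.
- stand: draining stand, fixed to the bench. White plastic base 260 x 200 mm, 12 mm thick, with a back of six upright steel bars (each 10 x 10 mm, 30 mm pitch across the stand, 190 mm tall above the base). Origin on the bench, under the middle of the width; the base reaches from 155 mm on the -x side of it to 105 mm on the +x side. x points from the foot stop to the barred back, y across the stand, z up. The stand always stands with its foot stop towards the robot, back away from it
- back_face (a point): point on the stand at the base's top surface (12 mm above the bench), in the plane of the bars' faces that look towards the foot stop, middle of the width; axes as the stand; bars rise 190 mm above it. 85 mm from the stand's origin along x
- line (a point): middle of the black line across the base's top surface, 139 mm before the plane of the bars; the edge of the stop that looks towards the bars belongs here; axes as the stand
- foot_stop (a joint): travel of the foot stop in m: 0 outermost (away from the bars), grows towards the bars, 0.070 when its edge is at the line, at most 0.090. Sliding it takes about 8 N, and it stays where it is left. The stop is a steel bar 190 mm across, 20 mm thick, 22 mm high above the base
- stop_face (a point): on the foot stop: lower edge of its face that looks towards the bars, middle of its width, at the base's top surface; moves with the stop; axes as the stand
- stop_post (a point): upper part of the steel finger post on the stop, moves with it: round, 18 mm in diameter, its top 79.5 mm above the bench and 19.5 mm above this point, free above the 22 mm high stop bar. It stands 78 mm to the stand's +y from the middle and 10 mm behind the stop's face
- rack_center (a point): centre of the loose grey plastic tube rack: an open grid block 200 mm long (x), 50 mm wide (y), 30 mm thick (z), square cells passing right through its thickness, 0.15 to 0.31 kg. It starts lying on a broad face on the bench, this point 15 mm up. Leaned rightly its long axis stands about 55 degrees from level. Either end may be the foot and either broad face may look at the bars
- rack_end_a (a point): centre of the rack's end face on its +x side, 100 mm from its centre; axes as the rack
- rack_end_b (a point): centre of the rack's end face on its -x side, 100 mm from its centre; axes as the rack
- rack: the tube rack as a whole; origin in the middle of the broad face it starts lying on, 15 mm below rack_center
- wash_bottle: bystander: white plastic bottle, 64 mm diameter, 170 mm high; origin under its foot
- beaker: bystander: grey plastic beaker, 80 mm diameter, 95 mm high; origin under its foot
- tip_box: bystander: grey plastic box with a white lid, 80 x 115 mm, 60 mm high; origin under its middle
There are look-alikes about, which are no part of the job. What is shaped like the rack but blue or yellow is not meant.

How it is judged:
By the outcome, as a careful person would: the job done as asked, in the order asked, and still so for the second after the job is handed in, with the robot touching nothing.
It also fails if it takes over 69 s, if anything falls off the work surface, if the arm or the gripper's body presses on something with over 40 N, if the wrist force passes 120 N, or if a joint passes its speed limit or range.

### The arm

A 7-joint arm with a two-finger parallel gripper is mounted at the origin on the work surface. World frame = base frame: x ahead of the robot, y to its left, z up, the work surface at z = 0. Lengths are in m, angles in rad, forces in N, time in s.
With the tool pointing down it reaches from about 0.425 to 0.925 m from the base axis. Payload 6.8 kg.
Tool frame: the origin (TCP) lies at the very end of the fingers, on their centre line; the grasp point (between the pads) lies 19 mm behind it; y points along the fingers, x is the direction in which the jaws open and shut, and the axes are right-handed (so a half turn about y gives the same grasp; the last joint's range is limited). The gripper opens to 85 mm and grips with 20 to 120 N. Pads are 22 mm wide; open, the fingers measure 114 mm over their backs; the gripper's body (76 mm by 85 mm) begins 54 mm behind the grasp point. The pads swing forward as they close: fully open they stand 13 mm farther back than shut.
Start: joints at [-1.438, 0.477, 0.022, 1.555, -0.011, 1.109, -0.083], TCP at [0.161, 0.656, 0.231] pointing down, gripper open.
Joint ranges: [-2.96, 2.96], [-0.34, 2.1], [-1.41, 1.46], [0.24, 2.44], [-1.37, 4.51], [0.17, 1.92], [-2.96, 2.96]. Speed limits (rad/s): [2.39, 2.39, 3.14, 3.14, 3.14, 3.14, 3.14].

### API

Orientations are given as a rotation vector (axis times angle).
In Python, from bench import r, imaging gives the robot as it stands.
- The arm moves only by the shell command python3 -m jog 'ROWS' [FORCE]. ROWS is text: rows parted by semicolons, each of 7 numbers parted by spaces: the turn, a rotation vector about the tool's x, y, z in degrees, then the shift along the tool's x, y, z in mm, then the opening, from 0 (shut) to 1 (fully open). A call has exactly 5 rows; each row shifts and turns the commanded pose from where the row before left it, along the tool's axes as they then stand; what a row does not reach is not made up. A row lasts 1/12 s, in which the tool goes at most 41.7 mm and 7.16 degrees, less where a joint would pass 70% of its speed; a pose out of reach is approached as far as the arm can. A call with a gripper value outside its range is refused whole. The fingers move at their own pace and stop on an object; FORCE is the grip in N (left out, the last holds). Time passes only in rows, so rows that do not move let the fingers close, or fill a call up. It gives the time, the measured TCP pose, the force and the opening at its end, in the units of the state.
- r.get_obs(): the state, without advancing time (a new reading comes with each control period).
- imaging.grab_frame(name): name is "scene" or "side" or "wrist"; returns a dict with "color" (420x560x3 uint8, red, green, blue), "z_map" (420x560 float32, m along the optical axis (not along the pixel's ray), 0 where there is no reading), "fx", "fy", "cx", "cy" (pixels), "world_to_cam" (4x4, takes a point from world to camera coordinates); the wrist camera has in their place "hand_eye" (4x4, takes a point from camera to tool coordinates, whose origin is the TCP and whose axes are the tool frame's). Camera axes: x right, y up, looking along -z (the intrinsics and any distortion apply to the point x, -y, -z); pixel columns grow to the right and rows downward; lengths in m; the calibration is good to about 2 mm. A picture is of the moment at which its call begins: read the wrist's pose just before it.
- r.hand_in(): hands the job in, once; it reports no verdict.
The state is a dict: "clock": time; "joints": joint angles; "qvel": joint speeds; "tau": joint torques, N m; "tcp_pos": TCP position; "orientation": TCP orientation; "contact_force": force on the tool from outside, world axes, zero at the start; "moment": the same for the moment, N m; "grip_width": finger opening in m.
Only numpy, scipy, OpenCV 4.12 (cv2) and the standard library are available. Lean on these libraries where they do the work, as an engineer would, in place of code of your own. Each camera call takes 0.05 s, during which the arm holds its last target.

## Working session

There is one attempt and no reset: what is moved stays moved. The work goes in short steps, Python scripts to look and compute and a shell command to move; the robot and the scene stay as the last step left them, time stands still between calls to the robot, and variables do not carry over. Pictures are saved under pics/ and viewed, and the job is handed in when it is done.

```bash
ls; mkdir -p pics
python3 - <<'E'
from bench import r, imaging
import cv2
o=r.get_obs(); print(o)
for n in ["scene","side","wrist"]:
    f=imaging.grab_frame(n); cv2.imwrite(f"pics/{n}0.png",f["color"][:,:,::-1])
    print(n,{k:v for k,v in f.items() if k not in("color","z_map")})
    import numpy as np; np.savez(f"pics/{n}0.npz",**f)
E
```

```text
pics
{'clock': 0.0, 'joints': array([-1.43810841,  0.47780858,  0.02233723,  1.55649519, -0.01148552,
        1.10924145, -0.08309675]), 'qvel': array([ 1.13211033e-03,  8.85950466e-04,  2.99488851e-03,  1.03085410e-03,
       -8.44695984e-04,  1.38327689e-03, -4.91196248e-05]), 'tau': array([ 3.91505546e-04, -5.96460915e+01,  1.60828907e+00, -2.81184393e+01,
        1.24962162e-02,  9.56849341e-03, -1.29400439e-05]), 'tcp_pos': array([0.16084122, 0.65494186, 0.23030149]), 'orientation': array([-1.314787  , -1.02910258,  1.03133906]), 'contact_force': array([-0.14359883, -0.11919356,  0.33048008]), 'moment': array([ 0.02210938, -0.03629318, -0.04238249]), 'grip_width': 0.08532492086625725}
scene {'fx': 400.3218831648131, 'fy': 400.3218831648131, 'cx': 278.5130796283779, 'cy': 206.6789190047428, 'world_to_cam': array([[ 1.27890888e-01,  9.91787812e-01, -9.25180153e-04,
        -6.45197244e-02],
       [-5.16069133e-01,  6.73435851e-02,  8.53895480e-01,
         2.17319318e-01],
       [ 8.46945435e-01, -1.08727995e-01,  5.20443707e-01,
        -1.57424525e+00],
       [ 0.00000000e+00
[... 195 characters left out ...]
 0.83820676, -0.54516005,  0.01448926, -0.48448927],
       [ 0.37422663,  0.59430929,  0.71186438, -0.2485258 ],
       [-0.39669113, -0.59126727,  0.70216748, -1.14544808],
       [ 0.        ,  0.        ,  0.        ,  1.        ]])}
wrist {'fx': 347.99024267455235, 'fy': 347.99024267455235, 'cx': 277.1892901611523, 'cy': 210.7521181602018, 'hand_eye': array([[ 9.99999922e-01,  2.37130028e-04, -3.14753882e-04,
        -3.05167413e-04],
       [-3.74756330e-04,  3.25169917e-01, -9.45655532e-01,
        -1.42831051e-01],
       [-1.21894829e-04,  9.45655576e-01,  3.25169980e-01,
         8.43378784e-02],
       [ 0.00000000e+00,  0.00000000e+00,  0.00000000e+00,
         1.00000000e+00]])}
```

View pics/scene0.png

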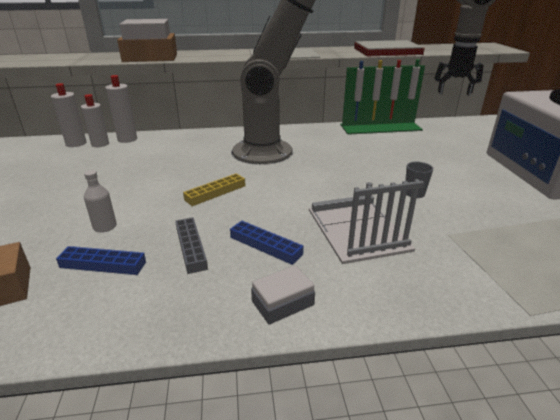

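View pics/side0.png

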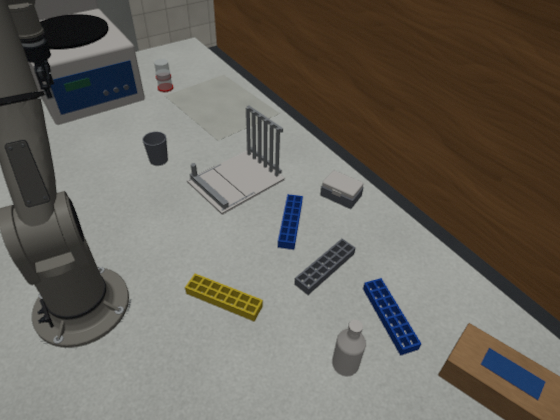

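View pics/wrist0.png

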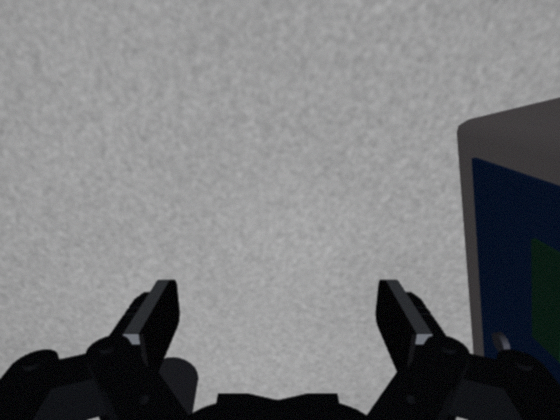

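```bash
cat > h.py <<'E'
import numpy as np, cv2
from scipy.spatial.transform import Rotation as R
def c2w(f,obs=None):
    if "world_to_cam" in f: return np.linalg.inv(f["world_to_cam"])
    T=np.eye(4);T[:3,:3]=R.from_rotvec(obs["orientation"]).as_matrix();T[:3,3]=obs["tcp_pos"]
    return T@f["hand_eye"]
def cloud(f,obs=None):
    z=f["z_map"];h,w=z.shape;u,v=np.meshgrid(np.arange(w),np.arange(h))
    x=(u-f["cx"])/f["fx"]*z;y=-(v-f["cy"])/f["fy"]*z
    P=np.stack([x,y,-z,np.ones_like(z)],-1)@c2w(f,obs).T
    P=P[...,:3];P[z<=0]=np.nan
    return P
def ray(f,u,v,zp,obs=None):
    T=c2w(f,obs);d=T[:3,:3]@np.array([(u-f["cx"])/f["fx"],-(v-f["cy"])/f["fy"],-1.]);o=T[:3,3]
    return o+d*(zp-o[2])/d[2]
def proj(f,p,obs=None):
    c=np.linalg.inv(c2w(f,obs))@np.append(p,1);return f["cx"]+f["fx"]*c[0]/-c[2],f["cy"]+f["fy"]*c[1]/c[2]
E
python3 - <<'E'
import numpy as np,cv2
from h import *
for n in ["scene","side"]:
    f=dict(np.load(f"pics/{n}0.npz"));P=cloud(f);col=f["color"].astype(int)
    m=(P[...,2]>0.015)&(P[...,2]<0.2)&(P[...,0]>0.25)&(P[...,0]<1.1)&(abs(P[...,1])<0.6)
    nn,l,st,c=cv2.connectedComponentsWithStats(m.astype(np.uint8))
    for i in range(1,nn):
        if st[i,4]<60: continue
        q=P[l==i];k=col[l==i].mean(0)
        rr=cv2.minAreaRect(q[:,:2].astype(np.float32)*1000)
        print(n,c[i].round(),st[i,4],"xyz",np.nanmedian(q,0).round(3),"z",np.percentile(q[:,2],[5,50,95]).round(3),k.round(),[np.round(a,1) for a in rr])
E
for s in scene side; do python3 - $s <<'E'
import cv2,sys
n=sys.argv[1];i=cv2.imread(f"pics/{n}0.png")
a=i[150:270,290:440] if n=="scene" else i[90:220,170:310]
cv2.imwrite(f"pics/{n}crop0.png",cv2.resize(a,None,fx=5,fy=5 if n=="scene" else 4.5,interpolation=cv2.INTER_CUBIC)[:600,:750])
E
done
```

```text
scene [378. 214.] 4388 xyz [0.685 0.232 0.067] z [0.015 0.067 0.192] [92. 90. 89.] [array([548.2, 309.3]), array([284.1, 434.8]), np.float64(16.7)]
scene [ 98. 202.] 1228 xyz [ 0.49  -0.479  0.091] z [0.023 0.091 0.168] [103.  99.  97.] [array([ 476.9, -481.1]), array([49.5, 62.3]), np.float64(44.5)]
scene [213. 188.] 779 xyz [ 0.326 -0.186  0.029] z [0.017 0.029 0.034] [114.  99.  49.] [array([ 315.8, -180.4]), array([ 57.8, 202.2]), np.float64(31.9)]
scene [191. 243.] 1053 xyz [ 0.616 -0.239  0.03 ] z [0.017 0.03  0.034] [73. 73. 75.] [array([ 601.4, -241.3]), array([204. ,  50.2]), np.float64(12.2)]
scene [267. 240.] 1295 xyz [ 0.625 -0.045  0.029] z [0.017 0.029 0.034] [45. 55. 92.] [array([617.3, -49.8]), array([202.3,  56.5]), np.float64(48.6)]
scene [101. 258.] 1588 xyz [ 0.646 -0.45   0.029] z [0.017 0.029 0.034] [42. 53. 90.] [array([ 642.1, -451.9]), array([202.2,  54.9]), np.float64(75.4)]
scene [ 18. 279.] 374 xyz [ 0.74  -0.595  0.053] z [0.019 0.053 0.082] [75. 57. 43.] [array([ 725.3, -593.6]), array([47.3, 12.7]), np.float64(0.0)]
scene [282. 292.] 2361 xyz [ 0.847 -0
[... 917 characters left out ...]
27 0.031] [65. 68. 71.] [array([ 595.9, -239.9]), array([203.7,  53.4]), np.float64(12.6)]
side [225. 296.] 1188 xyz [ 0.313 -0.186  0.027] z [0.016 0.027 0.032] [119. 105.  27.] [array([ 311. , -179.1]), array([ 54.5, 201.5]), np.float64(33.0)]
side [392. 315.] 1307 xyz [ 0.634 -0.46   0.027] z [0.017 0.027 0.031] [18. 43. 93.] [array([ 637.2, -449.6]), array([203.1,  53.5]), np.float64(75.1)]
side [349. 348.] 1296 xyz [ 0.45  -0.497  0.108] z [0.025 0.108 0.169] [109. 107. 104.] [array([ 459.3, -489.3]), array([54.6, 63.3]), np.float64(37.9)]
side [467. 328.] 61 xyz [ 0.726 -0.596  0.078] z [0.074 0.078 0.081] [126. 103.  77.] [array([ 720.3, -593.3]), array([48. , 12.7]), np.float64(0.3)]
```

```bash
ls -la pics; nproc
```

```text
total 6584
drwxr-xr-x 2 agent agent    4096 Dec  6 22:56 .
drwxr-xr-x 3 agent agent    4096 Dec  6 22:56 ..
-rw-r--r-- 1 agent agent 1648266 Dec  6 22:56 scene0.npz
-rw-r--r-- 1 agent agent  379387 Dec  6 22:56 scene0.png
-rw-r--r-- 1 agent agent  436806 Dec  6 22:56 scenecrop0.png
-rw-r--r-- 1 agent agent 1648266 Dec  6 22:56 side0.npz
-rw-r--r-- 1 agent agent  301646 Dec  6 22:56 side0.png
-rw-r--r-- 1 agent agent  313593 Dec  6 22:56 sidecrop0.png
-rw-r--r-- 1 agent agent 1648258 Dec  6 22:56 wrist0.npz
-rw-r--r-- 1 agent agent  342276 Dec  6 22:56 wrist0.png
4
```

View pics/scenecrop0.png

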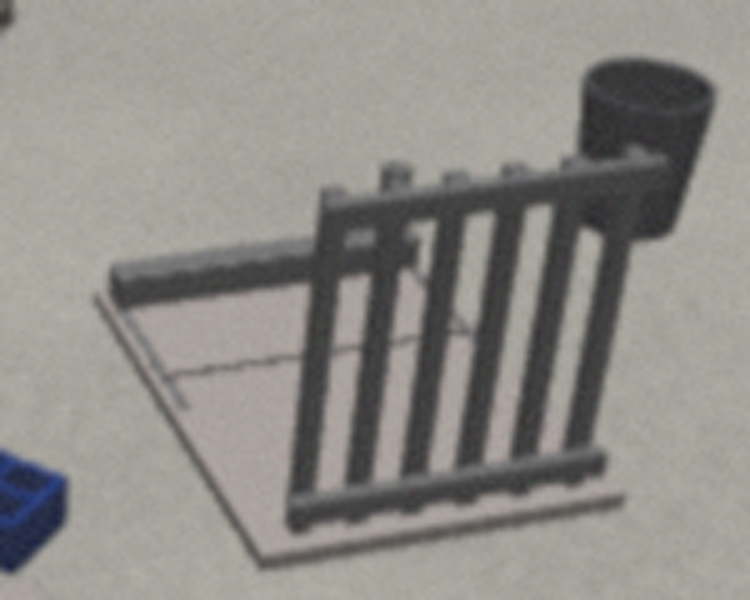

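View pics/sidecrop0.png

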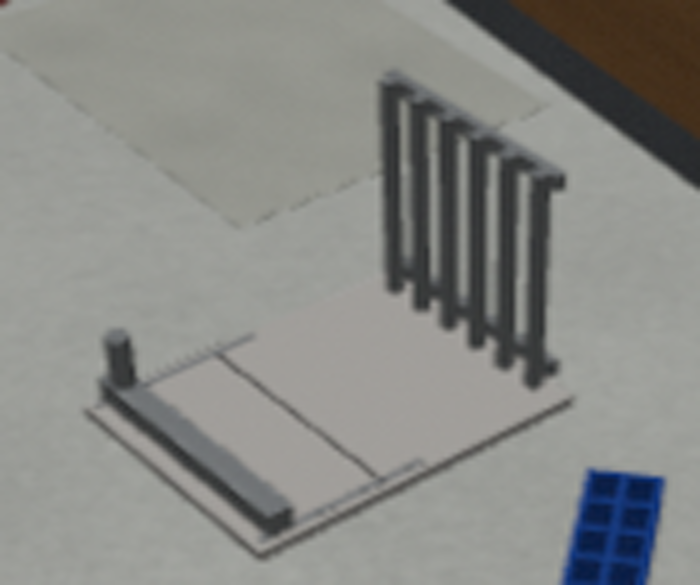

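Run:
```python
import numpy as np
from h import *
from scipy.optimize import least_squares
Rm=R.from_rotvec([-1.314787,-1.02910258,1.03133906]).as_matrix();print(Rm.round(3))
s=dict(np.load("pics/side0.npz"));c=dict(np.load("pics/scene0.npz"))
S=lambda x,y,z=.012:ray(s,170+x/5,90+y/4.5,z)[:2]
C=lambda x,y,z=.012:ray(c,290+x/5,150+y/5,z)[:2]
def fit(obs):
    f=lambda p:np.concatenate([ (p[:2]+[a*np.cos(p[2])-b*np.sin(p[2]),a*np.sin(p[2])+b*np.cos(p[2])]-w) for (a,b),w in obs])
    r=least_squares(f,[.6,.2,.1]);return r.x,np.abs(r.fun).max()
so=[((-.155,.1),S(88,412)),((-.155,-.1),S(262,548)),((.105,-.1),S(572,400))]
co=[((-.155,-.1),C(100,297)),((.105,-.1),C(263,562)),((.105,.1),C(620,497))]
for o in (so,co,so+co):
    x,e=fit(o);print(x[:2].round(4),np.degrees(x[2]).round(2),e.round(4))
    g=lambda a,b:(x[:2]+[a*np.cos(x[2])-b*np.sin(x[2]),a*np.sin(x[2])+b*np.cos(x[2])]).round(4)
    print("line",g(-.054,0),"post0",g(-.134,.078),"post1",g(-.064,.078))
# post top
print("post top side",S(119,337,.0795),"line ends side",S(218,352),S(382,482),"scene",C(170,375),C(470,333))
```

```text
[[ 0.238 -0.    -0.971]
 [ 0.971 -0.002  0.238]
 [-0.002 -1.    -0.   ]]
[0.5952 0.2089] 7.53 0.007
line [0.5417 0.2018] post0 [0.4522 0.2687] post1 [0.5216 0.2778]
[0.605  0.2139] 7.42 0.0051
line [0.5515 0.207 ] post0 [0.4621 0.274 ] post1 [0.5315 0.283 ]
[0.6    0.2114] 7.66 0.0099
line [0.5465 0.2042] post0 [0.4568 0.2709] post1 [0.5262 0.2802]
post top side [0.45431242 0.2700779 ] line ends side [0.53390052 0.29717226] [0.55499165 0.11385509] scene [0.5552304  0.12073787] [0.53531855 0.30086589]
```

```bash
python3 -m jog '0 0 0 -20 0 -25 1; 0 0 0 -20 0 -25 1; 0 0 0 -20 0 -25 1; 0 0 0 -20 0 -25 1; 0 0 0 -20 0 -25 1'
python3 -m jog '0 0 0 -20 0 -25 1; 0 0 0 -20 0 -25 1; 0 0 0 -20 0 -25 1; 0 0 0 -20 0 -25 1; 0 0 0 -20 0 -25 1'
python3 -m jog '0 0 0 -20 0 -25 1; 0 0 0 -20 0 -25 1; 0 0 0 -20 0 -25 1; 0 0 0 -20 0 -25 1; 0 0 0 -20 0 -25 1'
python3 -m jog '0 -4.2 0 0 0 0 1; 0 -4.2 0 0 0 0 1; 0 -4.2 0 0 0 0 1; 0 -4.2 0 0 0 0 1; 0 -4.2 0 0 0 0 1'
cat > snap.py <<'E'
import sys
from bench import r, imaging
from h import *
def snap(n,tag):
    o=r.get_obs();f=imaging.grab_frame(n)
    np.savez(f"pics/{n}{tag}.npz",**f,**o);cv2.imwrite(f"pics/{n}{tag}.png",f["color"][:,:,::-1]);return o,f
if __name__=="__main__":
    for n in sys.argv[2:]: o,f=snap(n,sys.argv[1])
    print(o["clock"],o["joints"].round(3),o["tcp_pos"].round(4),R.from_rotvec(o["orientation"]).as_matrix().round(3).tolist(),o["contact_force"].round(1),o["grip_width"].round(4))
E
python3 snap.py 1 wrist
```

```text
clock: 0.57
tcp_pos: [0.2592, 0.5271, 0.231]
orientation: [-1.314, -1.03, 1.031]
contact_force: [-0.1, -0.3, 0.7]
grip_width: 0.0856
clock: 0.98
tcp_pos: [0.3567, 0.4002, 0.2312]
orientation: [-1.314, -1.03, 1.03]
contact_force: [0.4, -0.6, -0.0]
grip_width: 0.0851
clock: 1.4
tcp_pos: [0.4542, 0.2733, 0.2312]
orientation: [-1.313, -1.03, 1.03]
contact_force: [1.1, 0.9, -0.1]
grip_width: 0.0854
clock: 1.82
tcp_pos: [0.4534, 0.2745, 0.2311]
orientation: [-1.145, -1.303, 1.304]
contact_force: [-0.1, 0.0, -0.5]
grip_width: 0.0855Traceback (most recent call last):
  File "snap.py", line 9, in <module>
    print(o["clock"],o["joints"].round(3),o["tcp_pos"].round(4),R.from_rotvec(o["orientation"]).as_matrix().round(3).tolist(),o["contact_force"].round(1),o["grip_width"].round(4))
                                                                                                                                                          ^^^^^^^^^^^^^^^^^^^^^
AttributeError: 'float' object has no attribute 'round'
```

View pics/wrist1.png

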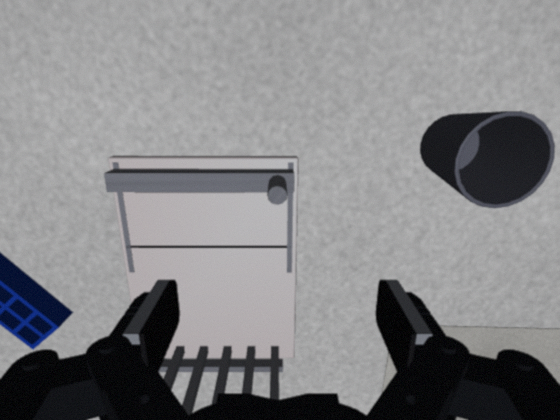

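```bash
sed -i 's/o\["grip_width"\].round(4)/round(o["grip_width"],4)/' snap.py
python3 - <<'E'
import cv2
i=cv2.imread("pics/wrist1.png")[140:380,90:310]
cv2.imwrite("pics/w1c.png",cv2.resize(i,(660*220//240*1,660*1))[:600] if 0 else cv2.resize(i,None,fx=2.5,fy=2.5,interpolation=cv2.INTER_CUBIC))
E
```

```text
(no output)
```

View pics/w1c.png

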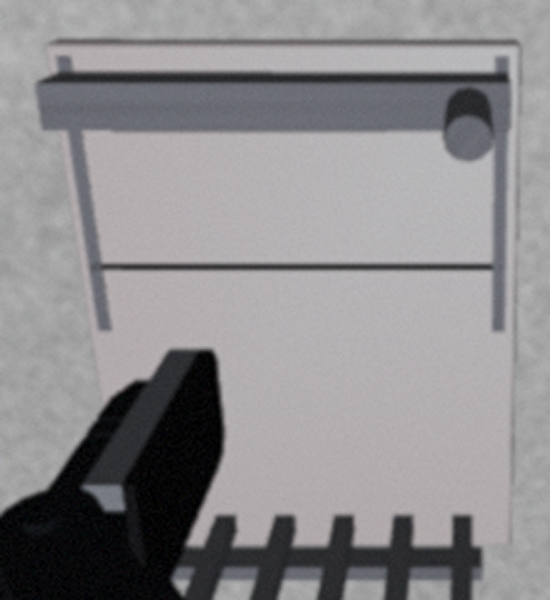

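Run:
```python
import numpy as np
from h import *
o=dict(np.load("pics/wrist1.npz"));W=lambda x,y,z=.012:ray(o,90+x/2.5,140+y/2.5,z,o)[:2]
a,b=W(50,43),W(518,43);d=W(510,543);l,m=W(100,267),W(493,267)
p=W(468,138,.0795)
v=b-a;print(a,b,d,np.linalg.norm(b-a),np.linalg.norm(d-b),"yaw",np.degrees(np.arctan2(-v[0],v[1])),"yaw2",np.degrees(np.arctan2(*(d-b)[::-1])),"line yaw",np.degrees(np.arctan2(-(m-l)[0],(m-l)[1])))
print("line",l,m,"post",p)
print("tool x yaw",R.from_rotvec(o["orientation"]).as_matrix().round(4))
y=np.radians(7.2);ex=np.array([np.cos(y),np.sin(y)]);ey=np.array([-ex[1],ex[0]])
og=(a+b)/2+ex*.155;print("orig",og)
for n,q in dict(a=a,b=b,d=d,l=l,m=m,p=p).items(): print(n,((q-og)@ex).round(4),((q-og)@ey).round(4))
print(o["tcp_pos"],o["joints"].round(3))
```

```text
[0.45687131 0.0989023 ] [0.43172853 0.29278781] [0.68772633 0.32672159] 0.19550895007717342 0.25823706074182307 yaw 7.388797686931617 yaw2 7.5508195434324765 line yaw 7.3817850822017
line [0.55773877 0.11883551] [0.53471075 0.2965839 ] post [0.45571098 0.27480136]
tool x yaw [[-1.288e-01 -5.000e-04 -9.917e-01]
 [ 9.917e-01 -3.000e-04 -1.288e-01]
 [-2.000e-04 -1.000e+00  5.000e-04]]
orig [0.5980777  0.21527171]
a -0.1547 -0.0978
b -0.1553 0.0978
d 0.1029 0.0993
l -0.0521 -0.0906
m -0.0527 0.0886
p -0.1338 0.0769
[0.4534246  0.2745442  0.23108456] [-0.789  0.238  0.15   1.909 -0.042  0.997  1.079]
```

```bash
python3 -m jog '0 0 0 0 30 -1 1; 0 0 0 0 30 -1 1; 0 0 0 0 30 0 1; 0 0 0 0 30 0 1; 0 0 0 0 30 0 1'
python3 -m jog '0 0 0 0 15 0 1; 0 0 0 0 10 0 1; 0 0 0 0 10 0 1; 0 0 0 0 2 0 1; 0 0 0 0 0 0 1'
python3 snap.py 2 wrist side
```

```text
clock: 2.28
tcp_pos: [0.4555, 0.275, 0.08]
orientation: [-1.148, -1.3, 1.3]
contact_force: [1.1, 0.7, 0.0]
grip_width: 0.0855
clock: 2.7
tcp_pos: [0.4557, 0.2751, 0.0443]
orientation: [-1.147, -1.301, 1.301]
contact_force: [0.2, 0.2, 0.8]
grip_width: 0.0853
2.75 [-0.75   0.506  0.113  2.043 -0.097  0.596  1.125] [0.4561 0.2753 0.0449] [[-0.125, 0.001, -0.992], [0.992, 0.001, -0.125], [0.001, -1.0, -0.001]] [ 0.7  0.2 -0.7] 0.0857
```

View pics/wrist2.png

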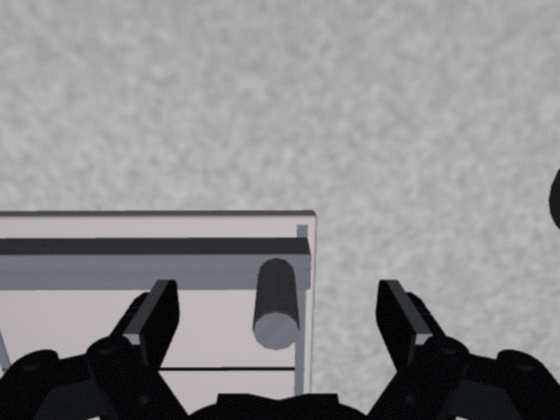

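View pics/side2.png

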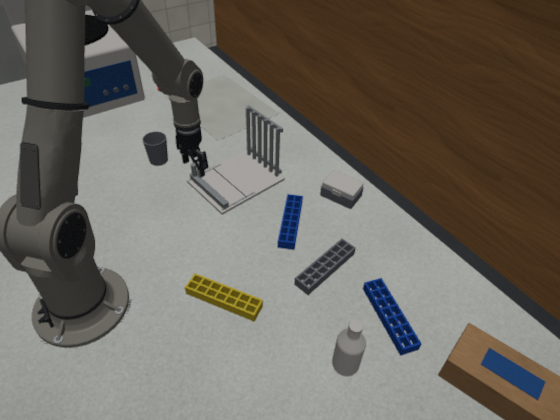

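```bash
python3 -m jog '0 0 0 0 0 0 0; 0 0 0 0 0 0 0; 0 0 0 0 0 0 0; 0 0 0 0 0 0 0; 0 0 0 0 0 0 0' 40
python3 -m jog '0 0 0 0 0 0 0; 0 0 0 0 0 0 0; 0 0 0 0 0 0 0; 0 0 0 0 0 0 0; 0 0 0 0 0 0 0' 40
python3 snap.py 3 wrist
```

```text
clock: 3.22
tcp_pos: [0.4557, 0.2751, 0.0445]
orientation: [-1.147, -1.302, 1.301]
contact_force: [1.5, -0.7, -0.1]
grip_width: 0.0259
clock: 3.63
tcp_pos: [0.4557, 0.2746, 0.0446]
orientation: [-1.147, -1.301, 1.301]
contact_force: [-0.7, -3.2, 7.0]
grip_width: 0.017
3.6333 [-0.75   0.506  0.113  2.044 -0.097  0.596  1.126] [0.4557 0.2746 0.0446] [[-0.125, -0.0, -0.992], [0.992, -0.0, -0.125], [-0.0, -1.0, 0.0]] [-0.7 -3.2  7. ] 0.017
```

View pics/wrist3.png

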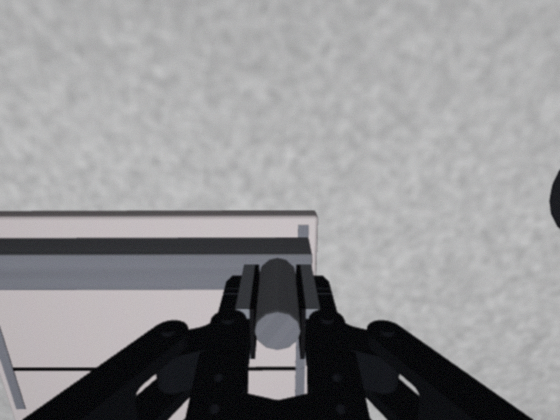

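```bash
python3 -m jog '0 0 0 0 0 -4 0; 0 0 0 0 0 -8 0; 0 0 0 0 0 -10 0; 0 0 0 0 0 -10 0; 0 0 0 0 0 -10 0' 40
python3 -m jog '0 0 0 0 0 -10 0; 0 0 0 0 0 -8 0; 0 0 0 0 0 -5 0; 0 0 0 0 0 -2 0; 0 0 0 0 0 0 0' 40
python3 snap.py 4 wrist side
```

```text
clock: 4.1
tcp_pos: [0.4948, 0.2796, 0.0445]
orientation: [-1.144, -1.297, 1.305]
contact_force: [-11.4, -3.5, 14.0]
grip_width: 0.0172
clock: 4.52
tcp_pos: [0.5209, 0.2829, 0.0446]
orientation: [-1.146, -1.299, 1.303]
contact_force: [-5.7, -4.0, 10.3]
grip_width: 0.017
4.5667 [-0.689  0.58   0.115  1.897 -0.102  0.672  1.183] [0.5209 0.2829 0.0446] [[-0.125, -0.003, -0.992], [0.992, -0.001, -0.125], [-0.001, -1.0, 0.003]] [-4.8 -3.1  9.3] 0.0165
```

Run:
```python
import cv2
i=cv2.imread("pics/wrist4.png")[200:420,0:340]
cv2.imwrite("pics/w4c.png",cv2.resize(i,None,fx=2.3,fy=2.3,interpolation=cv2.INTER_CUBIC))
i=cv2.imread("pics/side4.png")[130:230,170:300]
cv2.imwrite("pics/s4c.png",cv2.resize(i,None,fx=5,fy=5,interpolation=cv2.INTER_CUBIC))
```

```text
(no output)
```

View pics/w4c.png

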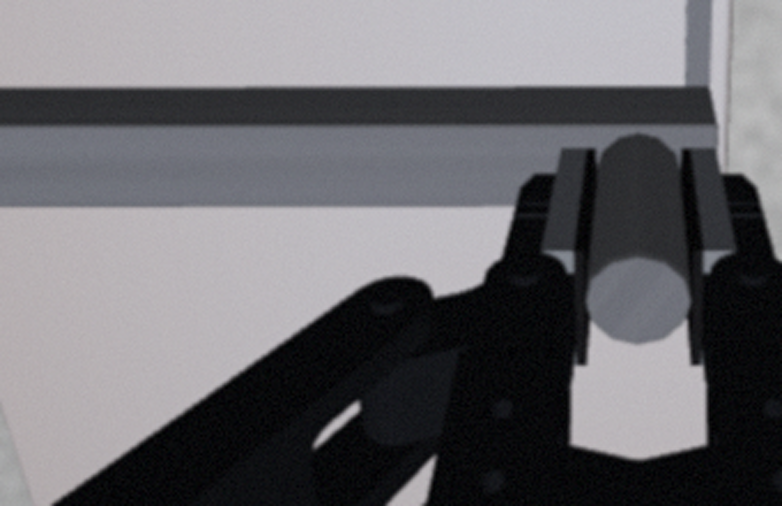

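View pics/s4c.png

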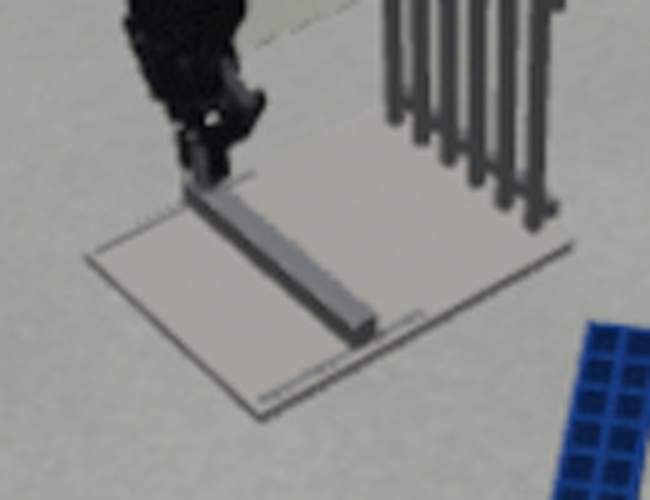

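```bash
python3 -m jog '0 0 0 0 0 -2 0; 0 0 0 0 0 -2 0; 0 0 0 0 0 0 0; 0 0 0 0 0 0 0; 0 0 0 0 0 0 0' 40
python3 snap.py 5 scene
python3 - <<'E'
import cv2
i=cv2.imread("pics/scene5.png")[185:250,300:400]
cv2.imwrite("pics/c5c.png",cv2.resize(i,None,fx=8,fy=8,interpolation=cv2.INTER_CUBIC))
E
```

```text
clock: 5.03
tcp_pos: [0.5244, 0.2834, 0.0446]
orientation: [-1.145, -1.298, 1.304]
contact_force: [-6.9, -2.8, 9.8]
grip_width: 0.017
5.0333 [-0.686  0.585  0.115  1.889 -0.102  0.677  1.186] [0.5244 0.2834 0.0446] [[-0.126, -0.003, -0.992], [0.992, -0.001, -0.126], [-0.001, -1.0, 0.003]] [-6.9 -2.8  9.8] 0.017
```

View pics/c5c.png

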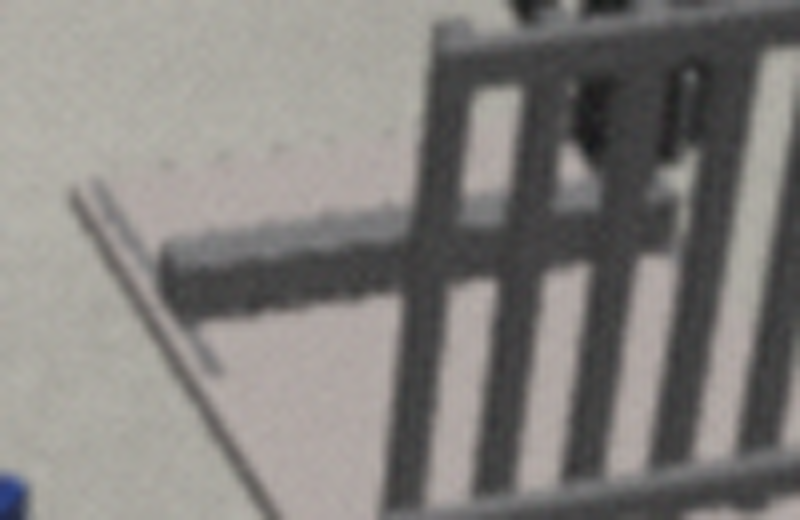

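```bash
python3 -m jog '0 0 0 0 0 0 0.7; 0 0 0 0 0 0 0.7; 0 0 0 0 0 0 0.7; 0 0 0 0 0 0 0.7; 0 0 0 0 0 0 0.7'
python3 -m jog '0 0 0 0 -20 0 0.7; 0 0 0 0 -40 0 0.7; 0 0 0 0 -40 0 0.7; 0 0 0 0 -40 0 0.7; 0 0 0 0 -40 0 0.7'
python3 -m jog '0 0 0 0 -5 -25 0.7; 0 0 0 0 0 -35 0.7; 0 0 0 -10 0 -35 0.7; 0 0 0 -20 0 -35 0.7; 0 0 0 -20 0 0 0.7'
python3 snap.py 6 wrist
```

```text
clock: 5.5
tcp_pos: [0.5261, 0.284, 0.0441]
orientation: [-1.147, -1.301, 1.301]
contact_force: [0.3, -0.1, 0.0]
grip_width: 0.0597
clock: 5.92
tcp_pos: [0.5258, 0.2837, 0.2261]
orientation: [-1.147, -1.301, 1.301]
contact_force: [0.8, 1.3, -0.3]
grip_width: 0.0596
clock: 6.33
tcp_pos: [0.6661, 0.2502, 0.2279]
orientation: [-1.15, -1.303, 1.301]
contact_force: [-0.2, -1.9, 0.6]
grip_width: 0.0596
6.3333 [-0.569  0.544  0.183  1.471 -0.102  1.134  1.328] [0.6661 0.2502 0.2279] [[-0.125, 0.003, -0.992], [0.992, -0.001, -0.125], [-0.001, -1.0, -0.003]] [-0.2 -1.9  0.6] 0.0596
```

View pics/wrist6.png

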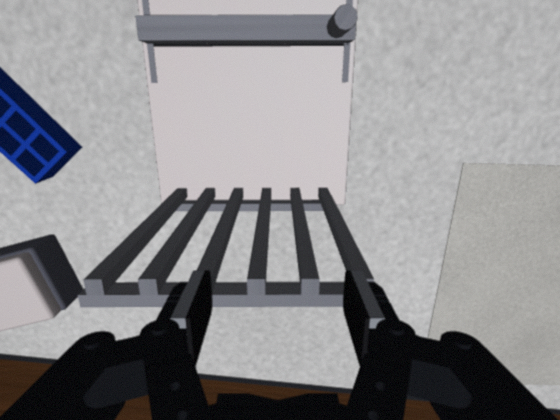

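Run:
```python
import cv2,numpy as np
i=cv2.imread("pics/wrist6.png");g=i.mean(2)
for u in range(165,330,15): print(u,g[36:54,u].round().astype(int))
cv2.imwrite("pics/w6c.png",cv2.resize(i[0:70,130:230],None,fx=8,fy=8,interpolation=cv2.INTER_CUBIC))
from h import *
o=dict(np.load("pics/wrist6.npz"));W=lambda x,y,z=.012:ray(o,x,y,z,o)[:2]
print(W(165,42),W(165,45),W(245,43.5),W(162,203),W(349,203),"post top",W(345,18,.0795))
```

```text
165 [122 125 126 112  83  49  43  36  31  43 109 175 195 195 195 197 197 196]
180 [123 124 121 114  80  49  42  39  34  47 114 177 192 197 198 194 199 196]
195 [122 122 123 111  75  50  41  41  34  47 109 175 196 197 197 198 199 197]
210 [122 124 123 108  72  48  42  39  32  47 105 175 195 199 199 197 196 197]
225 [126 124 120 107  75  48  44  40  34  62 141 186 198 200 199 198 199 199]
240 [124 126 123 108  74  47  41  42  36  65 141 186 196 199 199 198 198 196]
255 [125 123 126 112  72  46  45  40  37  64 140 184 198 198 197 198 198 198]
270 [125 126 122 111  68  47  41  37  36  65 138 187 197 204 199 198 202 200]
285 [123 123 124 107  72  46  42  48  41  64 134 187 199 199 199 200 196 197]
300 [121 123 124 106  70  45  46  38  35  83 168 199 199 201 199 200 199 198]
315 [121 121 121 104  70  48  43  36  35  82 168 198 201 198 198 201 200 201]
[0.55309053 0.1301926 ] [0.55564838 0.13024394] [0.54502023 0.20442105] [0.71223207 0.13015664] [0.68688851 0.3309447 ] post top [0.52559321 0.28308042]
```

View pics/w6c.png

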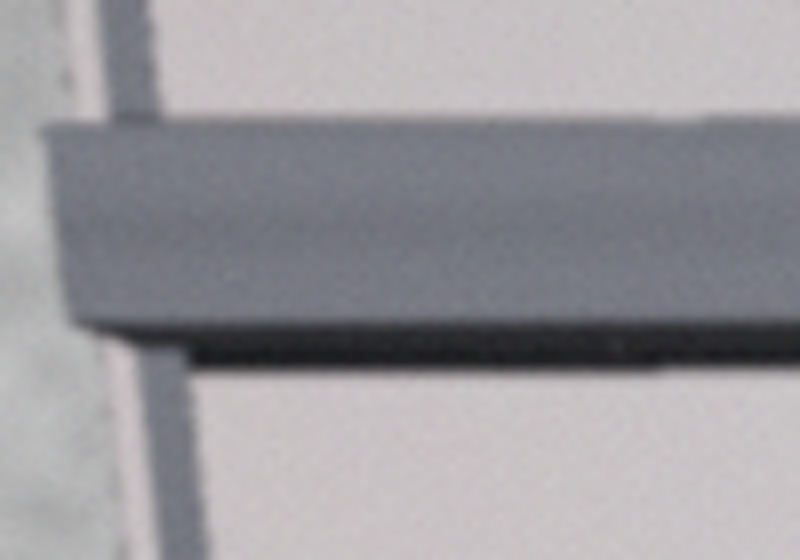

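Run:
```python
import cv2,numpy as np
from h import *
o=dict(np.load("pics/wrist1.npz"));g=o["color"].mean(2)
W=lambda x,y,z=.012:ray(o,x,y,z,o)[:2]
P=g[238:256,150:270];bg=195
print(P.mean(1).round())
d=(P.mean(1)[[0,-1]].mean()-P.mean(1)).clip(0);print("int dark/px",d.sum()/ (195-31), "mm/px",1e3*np.linalg.norm(W(210,247)-W(210,246)))
c=(d*np.arange(238,256)).sum()/d.sum();print("centre row",c,W(210,c))
o6=dict(np.load("pics/wrist6.npz"));g6=o6["color"].mean(2)
for u in (140,143,146,148,150,152,154,156,158,160): print(u,g6[34:54,u].round().astype(int))
```

```text
[179. 179. 179. 179. 179. 181. 172. 124.  59.  76. 150. 177. 180. 179.
 179. 179. 179. 179.]
int dark/px 1.9266006097560981 mm/px 1.2518351670096566
centre row 246.33838843392988 [0.54544424 0.20924486]
140 [121 122 124 123 122 113 105 147 177 183 183 182 182 183 181 180 180 180
 180 175]
143 [123 122 121 122 126 113  83  85 141 178 181 181 183 183 184 179 175 169
 172 178]
146 [122 122 122 122 125 116  83  51  68 126 166 181 177 184 185 190 190 193
 194 196]
148 [123 123 120 123 123 116  84  52  51  78 114 126 128 131 131 132 134 136
 135 144]
150 [122 124 123 121 124 116  85  53  49  79 110 124 122 123 124 123 122 126
 121 124]
152 [123 124 123 125 124 116  87  53  48  69  98 112 118 126 124 124 124 126
 124 121]
154 [121 122 126 123 124 116  84  56  39  40  36  53 105 165 177 168 164 168
 159 158]
156 [124 125 124 123 122 114  82  53  44  37  31  45 112 176 194 196 197 198
 198 196]
158 [130 123 123 124 122 116  83  51  46  39  28  44 111 175 195 195 195 196
 195 197]
160 [126 122 120 123 125 116  83  53  44  38  29  47 109 176 196 197 195 195
 195 196]
```

```bash
python3 -m jog '0 0 0 20 0 0 0.7; 0 0 0 20 0 35 0.7; 0 0 0 10 0 35 0.7; 0 0 0 0 0 35 0.7; 0 0 0 0 5 25 0.7'
python3 -m jog '0 0 0 0 40 0 0.7; 0 0 0 0 40 0 0.7; 0 0 0 0 40 0 0.7; 0 0 0 0 40 0 0.7; 0 0 0 0 20 0 0.7'
python3 -m jog '0 0 0 0 0 0 0.7; 0 0 0 0 0 0 0; 0 0 0 0 0 0 0; 0 0 0 0 0 0 0; 0 0 0 0 0 0 0' 50
python3 -m jog '0 0 0 0 0 0 0; 0 0 0 0 0 0 0; 0 0 0 0 0 0 0; 0 0 0 0 0 0 0; 0 0 0 0 0 0 0'
```

```text
clock: 6.8
tcp_pos: [0.5228, 0.2853, 0.2246]
orientation: [-1.144, -1.303, 1.303]
contact_force: [0.2, 0.2, -0.2]
grip_width: 0.06
clock: 7.22
tcp_pos: [0.523, 0.2828, 0.04]
orientation: [-1.145, -1.297, 1.306]
contact_force: [-0.5, 0.2, -0.8]
grip_width: 0.0597
clock: 7.63
tcp_pos: [0.5276, 0.2838, 0.0467]
orientation: [-1.149, -1.304, 1.299]
contact_force: [-0.2, -1.9, 2.9]
grip_width: 0.0167
clock: 8.05
tcp_pos: [0.5276, 0.2838, 0.0467]
orientation: [-1.149, -1.304, 1.298]
contact_force: [-0.6, -1.9, 5.3]
grip_width: 0.0167
```

```bash
python3 -m jog '0 0 0 0 0 -1.5 0; 0 0 0 0 0 -1.3 0; 0 0 0 0 0 0 0; 0 0 0 0 0 0 0; 0 0 0 0 0 0 0'
```

```text
clock: 8.47
tcp_pos: [0.5284, 0.2839, 0.0467]
orientation: [-1.147, -1.301, 1.301]
contact_force: [-5.5, -3.6, 10.7]
grip_width: 0.0167
```

```bash
python3 -m jog '0 0 0 0 0 -0.7 0; 0 0 0 0 0 0 0; 0 0 0 0 0 0 0; 0 0 0 0 0 0 0; 0 0 0 0 0 0 0'
python3 -m jog '0 0 0 0 0 0 0.7; 0 0 0 0 0 0 0.7; 0 0 0 0 0 0 0.7; 0 0 0 0 0 0 0.7; 0 0 0 0 0 0 0.7'
python3 -m jog '0 0 0 0 -20 0 1; 0 0 0 0 -40 0 1; 0 0 0 0 -40 0 1; 0 0 0 0 -40 0 1; 0 0 0 0 -40 0 1'
python3 -m jog '0 0 0 -10 -5 -25 1; 0 0 0 -20 0 -35 1; 0 0 0 -20 0 -35 1; 0 0 0 -25 0 -35 1; 0 0 0 0 0 0 1'
python3 snap.py 7 wrist
python3 - <<'E'
import cv2,numpy as np
from h import *
i=cv2.imread("pics/wrist7.png");g=i.mean(2)
cv2.imwrite("pics/w7c.png",cv2.resize(i[0:70,130:230],None,fx=8,fy=8,interpolation=cv2.INTER_CUBIC))
E
```

```text
clock: 8.88
tcp_pos: [0.5288, 0.284, 0.0466]
orientation: [-1.146, -1.3, 1.301]
contact_force: [-6.7, -3.8, 11.3]
grip_width: 0.0166
clock: 9.3
tcp_pos: [0.5298, 0.2846, 0.0446]
orientation: [-1.147, -1.302, 1.301]
contact_force: [-0.6, 0.4, -0.2]
grip_width: 0.0596
clock: 9.72
tcp_pos: [0.5293, 0.2841, 0.2261]
orientation: [-1.147, -1.301, 1.301]
contact_force: [0.7, 0.3, -0.4]
grip_width: 0.0856
clock: 10.13
tcp_pos: [0.6732, 0.219, 0.2289]
orientation: [-1.158, -1.295, 1.297]
contact_force: [0.1, -2.4, -0.0]
grip_width: 0.0859
10.1333 [-0.542  0.538  0.205  1.481 -0.108  1.132  1.369] [0.6732 0.219  0.2289] [[-0.117, 0.004, -0.993], [0.993, -0.005, -0.117], [-0.005, -1.0, -0.004]] [ 0.1 -2.4 -0. ] 0.0859
```

View pics/w7c.png

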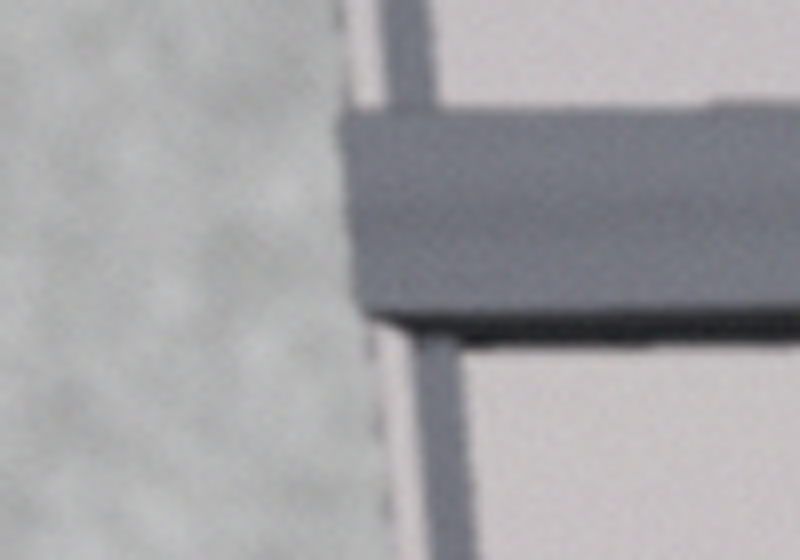

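View pics/wrist7.png

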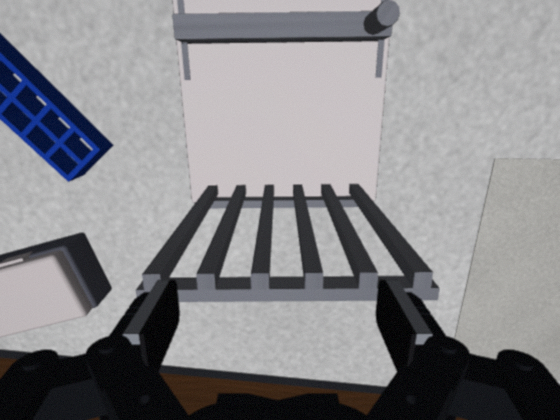

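```bash
cat > fk.py <<'E'
import numpy as np
from scipy.spatial.transform import Rotation as R
from scipy.optimize import least_squares
lo=np.array([-2.96,-.34,-1.41,.24,-1.37,.17,-2.96]);hi=np.array([2.96,2.1,1.46,2.44,4.51,1.92,2.96])
def fk(q,p):
    d1,L1,L2,L3,o1,o7,s1,s3,s5,s7=p
    e=lambda a,t:R.from_euler(a,t)
    A=e('z',s1*q[0]+o1)*e('y',q[1]);pos=np.array([0,0,d1])+A.apply([0,0,L1])
    A=A*e('z',s3*q[2])*e('y',q[3]);pos=pos+A.apply([0,0,L2])
    A=A*e('z',s5*q[4])*e('y',q[5]);pos=pos+A.apply([0,0,L3])
    A=A*e('z',s7*q[6]+o7)   # tool: finger dir = A z ; 
    # tool y = A z, tool x = A x, tool z = x cross y
    M=A.as_matrix();X,Y=M[:,0],M[:,2];return pos,np.stack([X,Y,np.cross(X,Y)],1)
E
python3 - <<'E'
from fk import *
import glob,itertools
D=[dict(np.load(f)) for f in sorted(glob.glob("pics/*.npz")) if "joints" in np.load(f).files]
Q=[(np.array([-1.43810841,0.47780858,0.02233723,1.55649519,-0.01148552,1.10924145,-0.08309675]),np.array([0.16084122,0.65494186,0.23030149]),np.array([-1.314787,-1.02910258,1.03133906]))]+[(d["joints"],d["tcp_pos"],d["orientation"]) for d in D]
print(len(Q));res=[]
for sg in itertools.product([-1,1],repeat=4):
  for o1,o7 in itertools.product([0,1.57,3.14,-1.57],repeat=2):
    f=lambda x:np.concatenate([np.concatenate([fk(q,np.r_[x,sg])[0]-p,.3*(fk(q,np.r_[x,sg])[1]-R.from_rotvec(w).as_matrix()).ravel()]) for q,p,w in Q])
    r=least_squares(f,[.3,.4,.4,.25,o1,o7],max_nfev=40);res.append((r.cost,sg,r.x))
res.sort(key=lambda t:t[0])
for t in res[:4]: print(t)
np.save("par.npy",np.r_[res[0][2],res[0][1]])
E
```

```text
10
(np.float64(0.00022395587360092992), (-1, -1, -1, -1), array([-0.93430637,  0.54355785,  0.477811  , -0.89823901, -0.10336705,
       -3.24495927]))
(np.float64(0.0002239558736009313), (-1, -1, -1, -1), array([-0.9343061 ,  0.54355785,  0.477811  , -0.89823874, -0.10336705,
       -3.24495927]))
(np.float64(0.00022395587360093375), (-1, -1, -1, -1), array([-0.93430583,  0.54355785,  0.477811  , -0.89823847, -0.10336705,
       -3.24495927]))
(np.float64(0.0002239558736009366), (-1, -1, -1, -1), array([-0.9343065 ,  0.54355785,  0.477811  , -0.89823915, -0.10336705,
        3.03822603]))
```

```bash
python3 -m jog '0 0 0 -30 0 8.5 1; 0 0 0 -30 0 8.5 1; 0 0 0 -30 0 8.5 1; 0 0 0 -30 0 8.5 1; 0 0 0 -30 0 8.5 1'
python3 -m jog '0 0 0 -30 0 8.5 1; 0 0 0 -30 0 8.5 1; 0 0 0 -30 0 8.5 1; 0 0 0 -30 0 8.5 1; 0 0 0 -30 0 8.5 1'
python3 -m jog '0 0 0 -30 0 8.5 1; 0 0 0 -30 0 8.5 1; 0 0 0 -30 0 8.5 1; 0 0 0 -30 0 8.5 1; 0 -5 0 0 0 0 1'
python3 snap.py 8 wrist
```

```text
clock: 10.6
tcp_pos: [0.6423, 0.0724, 0.2292]
orientation: [-1.146, -1.302, 1.302]
contact_force: [1.1, -0.2, -0.2]
grip_width: 0.0854
clock: 11.02
tcp_pos: [0.6192, -0.0817, 0.2293]
orientation: [-1.146, -1.302, 1.302]
contact_force: [-0.0, 0.1, -0.9]
grip_width: 0.0854
clock: 11.43
tcp_pos: [0.5986, -0.2123, 0.2296]
orientation: [-1.108, -1.355, 1.362]
contact_force: [0.1, -1.6, -0.1]
grip_width: 0.0853
11.4333 [ 0.029  0.421  0.287  1.674 -0.128  1.065  2.128] [ 0.5986 -0.2123  0.2296] [[-0.203, -0.001, -0.979], [0.979, -0.004, -0.203], [-0.004, -1.0, 0.002]] [ 0.1 -1.6 -0.1] 0.0853
```

View pics/wrist8.png

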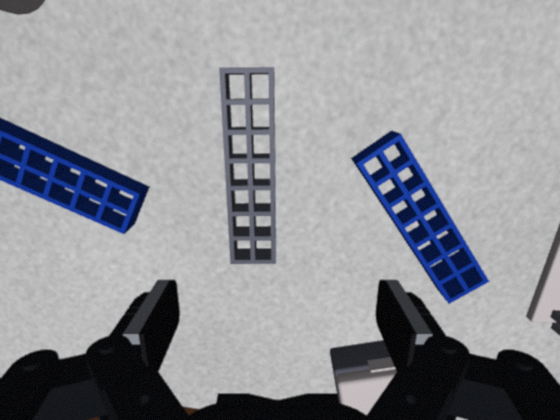

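Run:
```python
from h import *
o=dict(np.load("pics/wrist8.npz"));P=cloud(o,o);c=o["color"].astype(int)
m=(P[...,2]>.02)&(P[...,2]<.05);m[:,:200]=0;m[:,300:]=0;m[:55]=0;m[275:]=0
q=P[m];print(m.sum(),np.median(q[:,2]));print("depth rect",cv2.minAreaRect((q[:,:2]*1000).astype(np.float32)))
W=lambda x,y:ray(o,x,y,.03,o)[:2]
k=[W(220,67.5),W(274,67.5),W(276.5,264.5),W(231,264.5)]
print(np.round(k,4));k=np.array(k);ctr=k.mean(0);a=(k[2]+k[3]-k[0]-k[1])/2
print(ctr,np.linalg.norm(a),np.degrees(np.arctan2(a[1],a[0])),np.linalg.norm(k[1]-k[0]))
print(R.from_rotvec(o["orientation"]).as_matrix().round(4),o["tcp_pos"])
```

```text
5251 0.02990810350344497
depth rect ((598.8544311523438, -241.09475708007812), (200.20364379882812, 50.179725646972656), 12.122995376586914)
[[ 0.5065 -0.2854]
 [ 0.4965 -0.2372]
 [ 0.6924 -0.1944]
 [ 0.7026 -0.2434]]
[ 0.5994948  -0.24007872] 0.2005422651903169 12.203940924842541 0.04927000089153009
[[-2.028e-01 -8.000e-04 -9.792e-01]
 [ 9.792e-01 -4.100e-03 -2.028e-01]
 [-3.800e-03 -1.000e+00  1.600e-03]] [ 0.59862253 -0.2123207   0.22958382]
```

```bash
python3 -m jog '0 0 0 -27.5 0 -1.5 1; 6 0 0 0 0 0 1; 6 0 0 0 0 0 1; 6.5 0 0 0 0 0 1; 6.5 0 0 0 0 0 1'
python3 snap.py 9 wrist
python3 - <<'E'
from fk import *
import glob
D=[dict(np.load(f)) for f in sorted(glob.glob("pics/*.npz")) if "joints" in np.load(f).files]
Q=[(d["joints"],d["tcp_pos"],d["orientation"]) for d in D]
sg=[-1]*4
f=lambda x:np.concatenate([np.concatenate([fk(q,np.r_[x,sg])[0]-p,.3*(fk(q,np.r_[x,sg])[1]-R.from_rotvec(w).as_matrix()).ravel()]) for q,p,w in Q])
r=least_squares(f,[.3,.4,.4,.25,-.1,-3.245]);print(r.x,r.cost,abs(r.fun).max());par=np.r_[r.x,sg];np.save("par.npy",par)
# IK feasibility: place pose
def ik(pos,M,q0):
    g=lambda q:np.r_[(fk(q,par)[0]-pos)*1e3,300*(fk(q,par)[1]-M).ravel(),.05*(q-q0)]
    return min((least_squares(g,np.clip(q0+d,lo+1e-3,hi-1e-3),bounds=(lo,hi)) for d in (0,.2*np.ones(7),np.array([0,0,-.5,0,.5,0,0]),np.array([0,0,.5,0,-.5,0,0]))),key=lambda s:s.cost)
y=np.radians(7.4);ex=np.array([np.cos(y),np.sin(y),0]);ey=np.array([-ex[1],ex[0],0]);ez=np.array([0,0,1])
og=np.array([.599,.214,0])
q0=Q[-1][0]
for be in (0,15,20,25,30,35,45,55):
    b=np.radians(be);Y=np.sin(b)*ex-np.cos(b)*ez;X=ey;M=np.stack([X,Y,np.cross(X,Y)],1)
    for up in (0,.08):
        gp=og+(-.054+.0783)*ex+(.1148+up)*ez;s=ik(gp+.019*Y,M,np.array([-.55,.54,.2,1.48,-.1,.8,1.37]))
        pe=np.linalg.norm(fk(s.x,par)[0]-gp-.019*Y)*1e3;print(be,up,round(pe,2),s.x.round(2),round(s.cost,3))
E
```

```text
clock: 11.9
tcp_pos: [0.6093, -0.2293, 0.2303]
orientation: [-0.804, -0.996, 1.569]
contact_force: [0.3, -0.5, -0.4]
grip_width: 0.0852
11.9 [-0.017  0.686  0.337  1.329 -0.004  1.546  2.075] [ 0.6093 -0.2293  0.2303] [[-0.212, -0.416, -0.885], [0.977, -0.09, -0.191], [-0.0, -0.905, 0.425]] [ 0.3 -0.5 -0.4] 0.0852
[ 0.27816844  0.54458968  0.47890656  0.31367613 -0.10094335 -3.24166538] 0.00044422174785889885 0.012751060232917288
0 0 0.0 [-0.56  0.6   0.17  1.71 -0.13  0.84  1.37] 0.0
0 0.08 0.0 [-0.57  0.51  0.18  1.66 -0.11  0.99  1.35] 0.0
15 0 0.0 [-0.62  0.51  0.21  1.9  -0.09  0.48  1.32] 0.0
15 0.08 0.0 [-0.64  0.41  0.22  1.85 -0.05  0.64  1.3 ] 0.0
20 0 0.0 [-0.66  0.5   0.23  1.96 -0.09  0.36  1.31] 0.001
20 0.08 0.0 [-0.67  0.38  0.25  1.91 -0.03  0.52  1.27] 0.0
25 0 0.0 [-0.7   0.49  0.27  2.02 -0.09  0.23  1.3 ] 0.001
25 0.08 0.0 [-0.72  0.37  0.29  1.97 -0.01  0.4   1.24] 0.001
30 0 0.0 [-0.96  0.53  0.58  2.07 -0.99  0.17  2.13] 0.003
30 0.08 0.0 [-0.8   0.36  0.37  2.03  0.    0.27  1.21] 0.001
35 0 0.0 [-0.21  0.49 -0.37  2.12  1.76  0.32 -0.45] 0.01
35 0.08 0.0 [-1.07  0.41  0.69  2.08 -0.62  0.17  1.79] 0.002
45 0 0.0 [ 0.21  0.72 -0.94  2.22  2.16  0.79 -0.65] 0.015
45 0.08 0.0 [-0.    0.4  -0.63  2.19  1.95  0.45 -0.61] 0.012
55 0 0.0 [ 0.27  0.88 -1.05  2.29  2.42  1.09 -0.76] 0.017
55 0.08 0.0 [ 0.31  0.64 -1.08  2.27  2.25  0.89 -0.72] 0.016
```

```bash
python3 -m jog '4.4 0 0 0 0 0 1; 4.4 0 0 0 0 0 1; 0 0 0 -9 20 -14 1; 0 0 0 0 30 -20 1; 0 0 0 0 30 -20 1'
python3 -m jog '0 0 0 0 25 -17 1; 0 0 0 0 22 -15 1; 0 0 0 0 0 0 1; 0 0 0 0 0 0 1; 0 0 0 0 0 0 1'
python3 snap.py 10 wrist side
```

```text
clock: 12.37
tcp_pos: [0.6119, -0.2388, 0.1318]
orientation: [-0.702, -0.869, 1.622]
contact_force: [0.2, 0.2, -0.9]
grip_width: 0.0853
clock: 12.78
tcp_pos: [0.6122, -0.2395, 0.0776]
orientation: [-0.701, -0.868, 1.622]
contact_force: [-0.4, -0.5, 0.7]
grip_width: 0.0855
12.8333 [-4.000e-03  9.290e-01  3.220e-01  1.297e+00  2.000e-03  1.474e+00
  2.046e+00] [ 0.6126 -0.24    0.0782] [[-0.212, -0.541, -0.814], [0.977, -0.118, -0.175], [-0.002, -0.833, 0.554]] [ 0.1 -0.1 -0.2] 0.0853
```

View pics/wrist10.png

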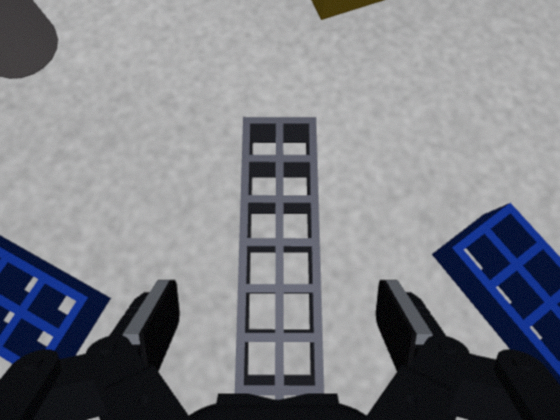

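View pics/side10.png

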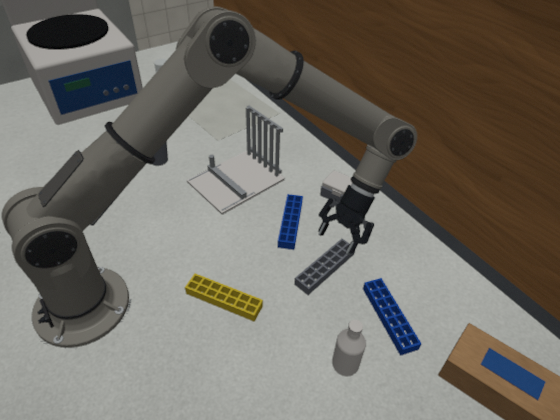

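```bash
python3 -m jog '0 0 0 0 20 -13 1; 0 0 0 0 20 -13 1; 0 0 0 0 10 -7 1; 0 0 0 0 6 -4 1; 0 0 0 0 3 -2 1'
python3 -m jog '0 0 0 0 0 0 1; 0 0 0 0 0 0 0.5; 0 0 0 0 0 0 0; 0 0 0 0 0 0 0; 0 0 0 0 0 0 0' 60
python3 -m jog '0 0 0 0 0 0 0; 0 0 0 0 0 0 0; 0 0 0 0 0 0 0; 0 0 0 0 0 0 0; 0 0 0 0 0 0 0'
python3 snap.py 11 wrist
```

```text
clock: 13.3
tcp_pos: [0.6109, -0.24, 0.0051]
orientation: [-0.699, -0.866, 1.622]
contact_force: [-0.3, 0.0, 0.8]
grip_width: 0.0853
clock: 13.72
tcp_pos: [0.612, -0.2401, 0.0064]
orientation: [-0.701, -0.868, 1.622]
contact_force: [4.2, 0.5, 8.9]
grip_width: 0.0488
clock: 14.13
tcp_pos: [0.612, -0.2401, 0.0064]
orientation: [-0.701, -0.868, 1.622]
contact_force: [2.3, 0.2, 5.7]
grip_width: 0.0488
14.1333 [ 0.004  1.013  0.306  1.305 -0.012  1.385  2.031] [ 0.612  -0.2401  0.0064] [[-0.212, -0.542, -0.813], [0.977, -0.118, -0.176], [-0.001, -0.832, 0.555]] [2.3 0.2 5.7] 0.0488
```

View pics/wrist11.png

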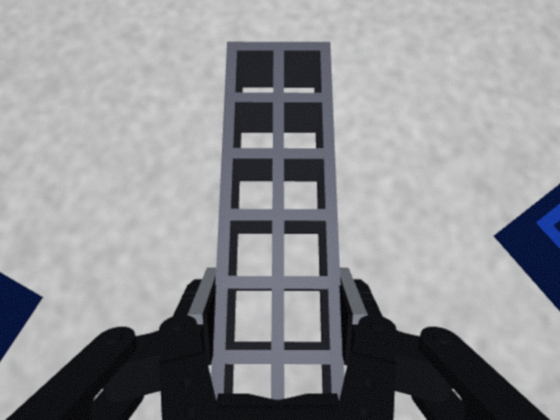

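```bash
python3 -m jog '0 0 0 0 -8 5.5 0; 0 0 0 0 -16 11 0; 0 0 0 0 -28 18.5 0; 0 0 0 0 -30 20 0; 0 0 0 0 -30 20 0' 60
python3 -m jog '0 0 0 0 -25 17 0; 0 0 0 0 -15 10 0; 0 0 0 0 -5 3 0; 0 0 0 0 0 0 0; 0 0 0 0 0 0 0'
python3 snap.py 12 wrist side
```

```text
clock: 14.6
tcp_pos: [0.6102, -0.2401, 0.1424]
orientation: [-0.698, -0.865, 1.622]
contact_force: [1.4, -0.8, -1.5]
grip_width: 0.0486
clock: 15.02
tcp_pos: [0.6105, -0.2397, 0.1935]
orientation: [-0.698, -0.866, 1.622]
contact_force: [0.2, 0.9, -1.9]
grip_width: 0.0492
15.0667 [-0.014  0.815  0.347  1.245  0.025  1.642  2.076] [ 0.6101 -0.2395  0.1926] [[-0.211, -0.546, -0.811], [0.977, -0.117, -0.176], [0.002, -0.83, 0.558]] [-0.   0.2 -2.1] 0.0489
```

View pics/wrist12.png

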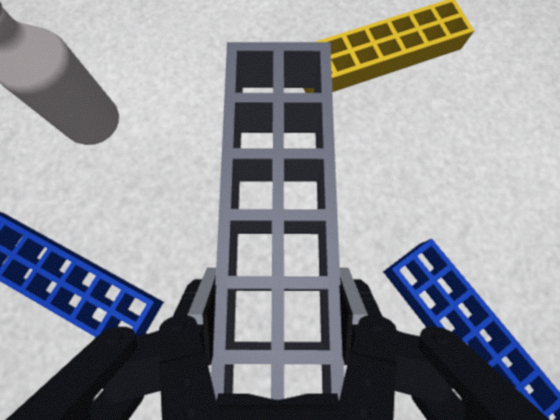

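View pics/side12.png

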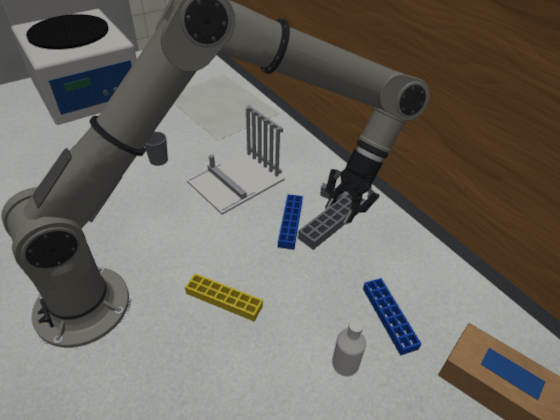

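```bash
cat > rk.py <<'E'
from h import *
def rack_in_tool(o):
    # cloud in tool frame
    z=o["z_map"];h,w=z.shape;u,v=np.meshgrid(np.arange(w),np.arange(h))
    P=(np.stack([(u-o["cx"])/o["fx"]*z,-(v-o["cy"])/o["fy"]*z,-z,np.ones_like(z)],-1)@o["hand_eye"].T)[...,:3]
    m=np.zeros(z.shape,bool);m[36:262,215:345]=1
    c=o["color"].astype(int);m&=(c.min(2)>80)&(c.max(2)<150)&(z>0)
    q=P[m];med=np.median(q[:,1:],0)
    # RANSAC-ish plane: iterate
    A=q
    for t in (.02,.008,.004,.003,.003):
        ctr=A.mean(0);n=np.linalg.svd(A-ctr,full_matrices=False)[2][2];d=(q-ctr)@n;A=q[abs(d)<t]
    if n[1]>0:n=-n
    return A,n,ctr,m
if __name__=="__main__":
    import sys
    for t in sys.argv[1:]:
        o=dict(np.load(f"pics/wrist{t}.npz"));A,n,c,m=rack_in_tool(o);print(len(A),n.round(4),"angle",np.degrees(np.arctan2(n[2],-n[1])).round(2))
        e=np.cross([1,0,0],n);e/=np.linalg.norm(e);e*=np.sign(e[2])   # toward foot (robot side, +z)
        s=(A-c)@e;print("foot end edge (tool y,z):",(c+e*np.percentile(s,99.5)).round(4),(c+e*s.max()).round(4),"x range",np.percentile(A[:,0],[1,99]).round(4),"e",e.round(4))
        # expected from lying pose
E
python3 rk.py 11 12
python3 - <<'E'
from h import *
o=dict(np.load("pics/wrist11.npz"));M=R.from_rotvec(o["orientation"]).as_matrix();y=np.radians(12.15)
C=np.array([.599,-.2406,.015]);ex=np.array([np.cos(y),np.sin(y),0])
for n,p in dict(center=C,footTopEdge=C-.1*ex+[0,0,.015]).items(): print(n,(M.T@(p-o["tcp_pos"])).round(4))
print("foot dir",(M.T@-ex).round(4),"up",(M.T@[0,0,1]).round(4))
E
```

```text
10099 [-0.0018 -0.8324  0.5542] angle 33.66
foot end edge (tool y,z): [0.0002 0.0426 0.1069] [0.0002 0.0431 0.1078] x range [-0.0244  0.0249] e [-0.      0.5542  0.8324]
9889 [-0.0014 -0.8318  0.5551] angle 33.72
foot end edge (tool y,z): [0.0002 0.0425 0.1065] [0.0002 0.0432 0.1077] x range [-0.0242  0.0247] e [-0.      0.5551  0.8318]
center [ 0.0022 -0.      0.0154]
footTopEdge [0.0023 0.0429 0.107 ]
foot dir [0.0013 0.5546 0.8321] up [-0.0009 -0.8321  0.5546]
```

Run:
```python
from h import *
o=dict(np.load("pics/wrist7.npz"));y=np.radians(7.4);ex=np.array([np.cos(y),np.sin(y)]);ey=np.array([-ex[1],ex[0]])
i=cv2.imread("pics/wrist7.png");cv2.imwrite("pics/w7b.png",cv2.resize(i[170:310,130:450],None,fx=2.5,fy=2.5,interpolation=cv2.INTER_CUBIC))
g=i.mean(2);print(g[30:48,260].round(),g[30:48,300].round())
for z in (.012,.034):
  for v in (38,39.3,40.5,41.5,42.5,43.5): 
    p=ray(o,280,v,z,o)[:2];print(z,v,(p@ex).round(4),end=' | ')
for n in ("wrist7","wrist6"):
    o=dict(np.load(f"pics/{n}.npz"));P=cloud(o,o);S=P[...,:2]@ex;T=P[...,:2]@ey
    m=(P[...,2]>.025)&(S>.5)&(S<.62)&(P[...,2]<.04);print("\n",n,"stop top z",np.median(P[...,2][m]),np.percentile(S[m],[1,50,99]),np.percentile(T[m],[1,99]))
    m=(P[...,2]>.19)&(S>.66)&(S<.76);m[265:,:]&=True;print("bar top",np.percentile(S[m],[1,5,50,99]),np.percentile(T[m],[2,98]))
    m=(P[...,2]>.04)&(P[...,2]<.17)&(S>.66)&(S<.76)&(T>.03)&(T<.24);print("bar mid",np.percentile(S[m],[1,5,10,50,99]),np.percentile(T[m],[2,98]))
```

```text
[124. 121. 121. 122. 124. 123. 120. 105.  66.  43.  40.  45.  92. 169.
 193. 195. 193. 195.] [122. 123. 123. 121. 121. 120. 108.  79.  50.  41.  37.  65. 131. 181.
 194. 196. 195. 194.]
0.012 38 0.5654 | 0.012 39.3 0.5665 | 0.012 40.5 0.5676 | 0.012 41.5 0.5684 | 0.012 42.5 0.5692 | 0.012 43.5 0.5701 | 0.034 38 0.5682 | 0.034 39.3 0.5693 | 0.034 40.5 0.5702 | 0.034 41.5 0.571 | 0.034 42.5 0.5718 | 0.034 43.5 0.5726 | 
 wrist7 stop top z 0.034437473569990495 [0.54803992 0.56040059 0.61824852] [-0.12396899  0.22538541]
bar top [0.67712792 0.67780819 0.68490588 0.72249474] [0.06142554 0.20546674]
bar mid [0.7051149  0.70529778 0.70539457 0.70579333 0.71536065] [0.05718184 0.21389215]

 wrist6 stop top z 0.034522604574415805 [0.54676169 0.55765758 0.61506738] [-0.09127297  0.22727139]
bar top [0.67441853 0.674948   0.68143871 0.72240904] [0.06516748 0.22338472]
bar mid [0.70505477 0.70524462 0.70534261 0.70576442 0.71531692] [0.05720358 0.21374914]
```

View pics/w7b.png

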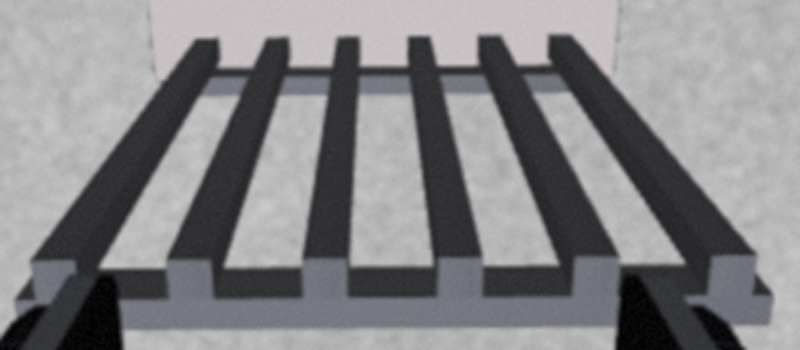

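```bash
python3 -m jog '-4 0 0 0 0 0 0; -6 0 0 0 0 0 0; -6 0 0 0 0 0 0; -6 0 0 0 0 0 0; -6 0 0 0 0 0 0'
python3 -m jog '-6 0 0 0 0 0 0; -6 0 0 0 0 0 0; -6 0 0 0 0 0 0; -6 0 0 0 0 0 0; -4 0 0 0 0 0 0'
cat > tgt.py <<'E'
import sys
from h import *
from bench import r
y=np.radians(7.4);ex=np.array([np.cos(y),np.sin(y),0]);ey=np.array([-ex[1],ex[0],0]);ez=np.array([0,0,1.])
e=np.array([0,.5546,.8321]);u=np.array([0,-.8321,.5546]);c=np.array([0,0,.0154])
RT=np.stack([-e,[-1,0,0],u],1)  # rack axes in tool: x=top dir, z=face looking robot; y = z x x
RT[:,1]=np.cross(u,-e)
def now():
    o=r.get_obs();M=R.from_rotvec(o["orientation"]).as_matrix();return o,M
def rack(o,M):
    C=o["tcp_pos"]+M@c;A=M@RT
    return C,A
def report(o,M):
    C,A=rack(o,M);ax=A[:,0]
    th=np.degrees(np.arctan2(ax[2],ax@ex));yw=np.degrees(np.arctan2(A[1,1],A[0,1]))-90
    foot=C-.1*ax;lo=foot-.015*A[:,2];hi=foot+.015*A[:,2];top=C+.1*ax-.015*A[:,2]
    print(f"clock {o['clock']:.2f} theta {th:.2f} yaw {yw:.2f} roll {np.degrees(A[2,1]):.2f} C s {C@ex:.4f} t {C@ey:.4f} z {C[2]:.4f}| lowedge z {lo[2]-.012:.4f} stop gap {hi@ex-.567:.4f} bar gap {.7055-top@ex:.4f} F {o['contact_force'].round(1)} j {o['joints'].round(2)}")
def delta(o,M,s,t,z,th):
    th=np.radians(th);X=np.cos(th)*ex+np.sin(th)*ez;Z=-np.sin(th)*ex+np.cos(th)*ez;A=np.stack([X,np.cross(Z,X),Z],1)
    Mt=A@RT.T;pt=s*ex+t*ey+z*ez-Mt@c
    print("shift now mm",(M.T@(pt-o["tcp_pos"])*1e3).round(1),"then rot deg",np.degrees(R.from_matrix(M.T@Mt).as_rotvec()).round(2))
if __name__=="__main__":
    o,M=now();report(o,M)
    if len(sys.argv)>1: delta(o,M,*map(float,sys.argv[1:]))
E
python3 tgt.py .6385 .1357 .1825 57
```

```text
clock: 15.53
tcp_pos: [0.6105, -0.2397, 0.1929]
orientation: [-1.035, -1.283, 1.416]
contact_force: [1.1, -0.1, -2.2]
grip_width: 0.0491
clock: 15.95
tcp_pos: [0.6082, -0.2406, 0.1924]
orientation: [-1.351, -1.672, 1.122]
contact_force: [-0.1, 0.0, -1.6]
grip_width: 0.0492
clock 15.95 theta 56.00 yaw 12.08 roll 0.02 C s 0.5579 t -0.3181 z 0.1866| lowedge z 0.0833 stop gap -0.0773 bar gap 0.0793 F [-0.1  0.  -1.6] j [ 0.31  0.35  0.1   1.91 -0.45  0.6   2.52]
shift now mm [ 444.5   48.  -107. ] then rot deg [-1.09  4.31  1.83]
```

```bash
python3 -m jog '0 0 0 15 1.6 -3.6 0; 0 0 0 30 3.2 -7.2 0; 0 0 0 32 3.5 -7.7 0; 0 0 0 32 3.5 -7.7 0; 0 0 0 32 3.5 -7.7 0'
python3 -m jog '0 0 0 32 3.5 -7.7 0; 0 0 0 32 3.5 -7.7 0; 0 0 0 32 3.5 -7.7 0; 0 0 0 32 3.5 -7.7 0; 0 0 0 32 3.5 -7.7 0'
python3 -m jog '0 0 0 32 3.5 -7.7 0; 0 0 0 32 3.5 -7.7 0; 0 0 0 32 3.5 -7.7 0; 0 0 0 24 2.6 -5.8 0; 0 0 0 12 1.2 -3 0'
python3 -m jog '0 0 0 5 1 -1 0; -0.4 1.5 0.6 0 0 0 0; -0.4 1.5 0.6 0 0 0 0; -0.3 1.3 0.6 0 0 0 0; 0 0 0 0 0 0 0'
python3 tgt.py .6385 .1357 .1825 57; python3 snap.py 13 wrist side scene
```

```text
clock: 16.37
tcp_pos: [0.6158, -0.0931, 0.1907]
orientation: [-1.347, -1.67, 1.125]
contact_force: [1.0, 1.0, -2.1]
grip_width: 0.0492
clock: 16.78
tcp_pos: [0.6233, 0.0723, 0.1891]
orientation: [-1.348, -1.67, 1.127]
contact_force: [0.7, -0.7, -1.7]
grip_width: 0.049
clock: 17.2
tcp_pos: [0.6293, 0.2123, 0.1877]
orientation: [-1.344, -1.675, 1.13]
contact_force: [1.2, -0.6, -1.4]
grip_width: 0.0488
clock: 17.62
tcp_pos: [0.6303, 0.2113, 0.1877]
orientation: [-1.418, -1.614, 1.067]
contact_force: [-0.3, -0.3, -1.6]
grip_width: 0.0491
clock 17.62 theta 56.82 yaw 7.45 roll -0.10 C s 0.6381 t 0.1283 z 0.1816| lowedge z 0.0777 stop gap 0.0038 bar gap 0.0001 F [-0.3 -0.3 -1.6] j [-0.76  0.35  0.34  1.97  0.03  0.46  1.21]
shift now mm [ 7.4 -0.7 -0.7] then rot deg [-0.18  0.09 -0.07]
17.7167 [-0.762  0.347  0.341  1.967  0.034  0.462  1.213] [0.6308 0.2114 0.1883] [[-0.131, 0.39, -0.911], [0.991, 0.051, -0.121], [-0.001, -0.919, -0.394]] [ 0.5 -1.  -1.3] 0.0485
```

View pics/wrist13.png

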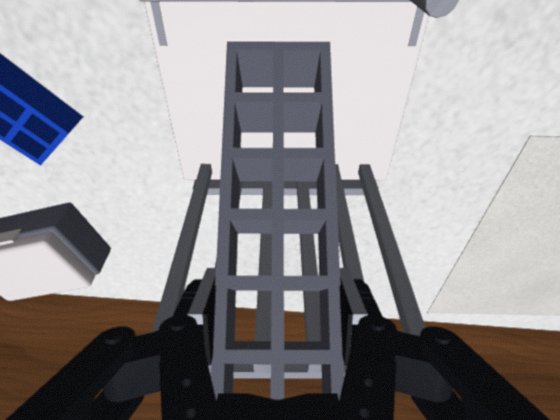

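View pics/side13.png

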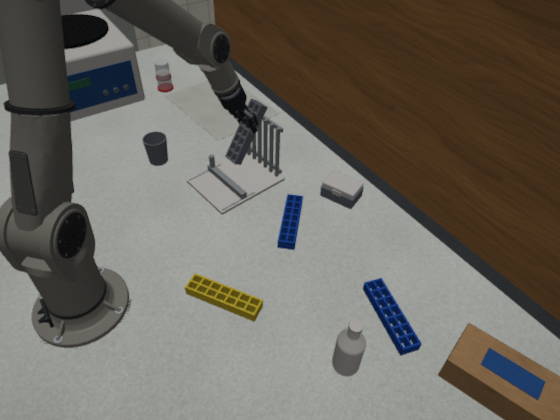

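```bash
python3 -m jog '-1 0 0 4 0 0 0; -0.7 0 0 3.5 0 0 0; 0 0 0 0 0 0 0; 0 0 0 0 0 0 0; 0 0 0 0 0 0 0'
python3 tgt.py .6355 .1357 .1250 58.5
```

```text
clock: 18.18
tcp_pos: [0.6303, 0.2201, 0.1893]
orientation: [-1.437, -1.64, 1.045]
contact_force: [0.0, 0.9, -1.9]
grip_width: 0.0492
clock 18.18 theta 58.68 yaw 7.57 roll 0.00 C s 0.6395 t 0.1371 z 0.1828| lowedge z 0.0776 stop gap 0.0077 bar gap 0.0012 F [ 0.   0.9 -1.9] j [-0.8   0.34  0.36  1.99  0.06  0.42  1.17]
shift now mm [-1.4 50.8 28. ] then rot deg [0.18 0.15 0.07]
```

```bash
python3 -m jog '0 0 0 -1 0 4 0; 0 0 0 0 10 5 0; 0 0 0 0 15 7 0; 0 0 0 0 14 6.5 0; 0 0 0 0 8 4 0'
python3 -m jog '0 0 0 0 4 1.5 0; 0 0 0 0 0 0 0; 0 0 0 0 0 0 0; 0 0 0 0 0 0 0; 0 0 0 0 0 0 0'
python3 tgt.py .6355 .1357 .1090 58.5;  python3 snap.py 14 wrist side scene
python3 - <<'E'
import cv2
i=cv2.imread("pics/side14.png")[90:220,170:300]
j=cv2.imread("pics/scene14.png")[140:270,290:440]
cv2.imwrite("pics/s14c.png",cv2.resize(i,None,fx=4.6,fy=4.6,interpolation=cv2.INTER_CUBIC))
cv2.imwrite("pics/c14c.png",cv2.resize(j,None,fx=4.6,fy=4.6,interpolation=cv2.INTER_CUBIC))
E
```

```text
clock: 18.6
tcp_pos: [0.6252, 0.2179, 0.133]
orientation: [-1.436, -1.637, 1.047]
contact_force: [0.6, -0.5, -2.1]
grip_width: 0.0491
clock: 19.02
tcp_pos: [0.6274, 0.2188, 0.1322]
orientation: [-1.437, -1.641, 1.043]
contact_force: [0.4, -0.6, -1.3]
grip_width: 0.0492
clock 19.02 theta 58.77 yaw 7.54 roll 0.05 C s 0.6364 t 0.1361 z 0.1257| lowedge z 0.0204 stop gap 0.0047 bar gap 0.0045 F [ 0.4 -0.6 -1.3] j [-0.78  0.42  0.34  2.03  0.04  0.29  1.17]
shift now mm [-0.5 14.8  7.9] then rot deg [0.27 0.11 0.1 ]
19.1167 [-0.779  0.425  0.341  2.035  0.043  0.292  1.168] [0.6272 0.2187 0.132 ] [[-0.131, 0.42, -0.898], [0.991, 0.056, -0.119], [0.001, -0.906, -0.424]] [ 0.2  0.5 -2.2] 0.0492
```

View pics/s14c.png

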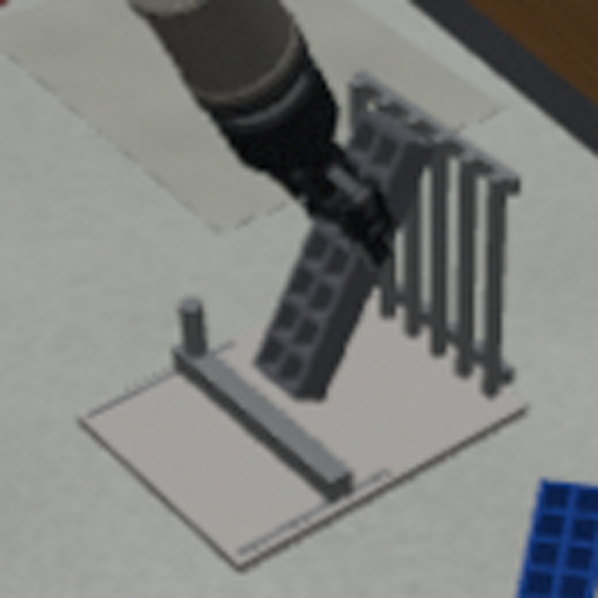

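View pics/c14c.png

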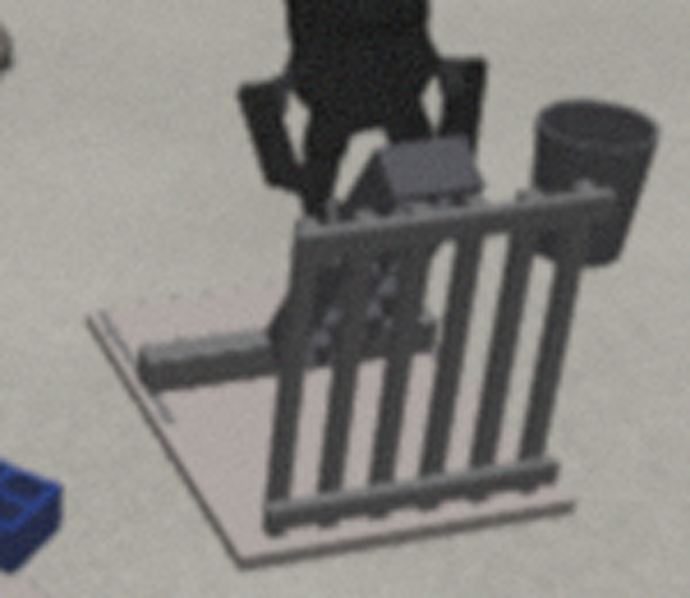

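View pics/wrist14.png

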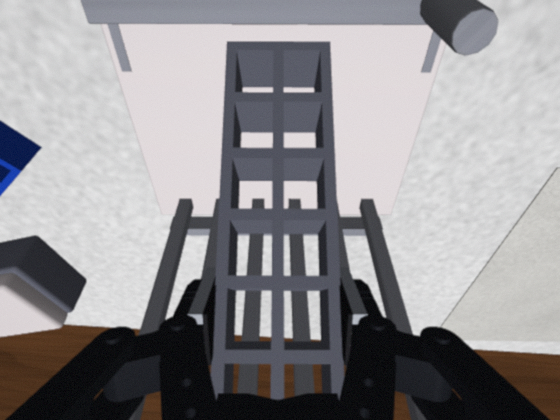

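```bash
python3 -m jog '0 0 0 0 5 2.3 0; 0 0 0 0 5 2.3 0; 0 0 0 0 3 1.4 0; 0 0 0 0 2 0.9 0; 0 0 0 0 0 0 0'
python3 tgt.py .6355 .1357 .1052 58.5; python3 -m jog '0 0 0 0 0.9 0.4 0; 0 0 0 0 0.9 0.4 0; 0 0 0 0 0 0 0; 0 0 0 0 0 0 0; 0 0 0 0 0 0 0'; python3 tgt.py
```

```text
clock: 19.58
tcp_pos: [0.6264, 0.2183, 0.1137]
orientation: [-1.436, -1.639, 1.046]
contact_force: [-0.1, -0.9, -0.7]
grip_width: 0.0491
clock 19.58 theta 58.60 yaw 7.54 roll -0.03 C s 0.6353 t 0.1358 z 0.1072| lowedge z 0.0021 stop gap 0.0034 bar gap 0.0053 F [-0.1 -0.9 -0.7] j [-0.77  0.45  0.33  2.04  0.04  0.26  1.17]
shift now mm [-0.1  2.   0.7] then rot deg [0.1  0.14 0.03]
clock: 20.0
tcp_pos: [0.627, 0.2186, 0.1129]
orientation: [-1.437, -1.64, 1.044]
contact_force: [-0.3, -0.0, -1.4]
grip_width: 0.0491
clock 20.00 theta 58.69 yaw 7.54 roll 0.01 C s 0.6360 t 0.1360 z 0.1064| lowedge z 0.0012 stop gap 0.0042 bar gap 0.0048 F [-0.3 -0.  -1.4] j [-0.77  0.46  0.33  2.05  0.04  0.25  1.17]
```

```bash
python3 -m jog '0 0 0 0 0.8 0.4 0; 0 0 0 0 0 0 0; 0 0 0 0 0.4 0.2 0; 0 0 0 0 0 0 0; 0 0 0 0 0 0 0'; python3 tgt.py
python3 -m jog '0 0 0 0 0.4 0.2 0; 0 0 0 0 0 0 0; 0 0 0 0 0.4 0.2 0; 0 0 0 0 0 0 0; 0 0 0 0 0 0 0'; python3 tgt.py
```

```text
clock: 20.42
tcp_pos: [0.6269, 0.2186, 0.1115]
orientation: [-1.437, -1.64, 1.044]
contact_force: [1.0, -0.4, -1.7]
grip_width: 0.0487
clock 20.42 theta 58.69 yaw 7.54 roll 0.01 C s 0.6359 t 0.1360 z 0.1050| lowedge z -0.0002 stop gap 0.0041 bar gap 0.0048 F [ 1.  -0.4 -1.7] j [-0.77  0.46  0.33  2.05  0.04  0.25  1.17]
clock: 20.83
tcp_pos: [0.6273, 0.2186, 0.1111]
orientation: [-1.437, -1.64, 1.044]
contact_force: [-1.2, -0.3, 3.6]
grip_width: 0.0493
clock 20.83 theta 58.74 yaw 7.53 roll 0.02 C s 0.6363 t 0.1359 z 0.1046| lowedge z -0.0007 stop gap 0.0046 bar gap 0.0045 F [-1.2 -0.3  3.6] j [-0.77  0.46  0.33  2.05  0.04  0.25  1.17]
```

```bash
python3 tgt.py .6358 .1357 .1038 56.3
```

```text
clock 20.83 theta 58.74 yaw 7.53 roll 0.02 C s 0.6363 t 0.1359 z 0.1046| lowedge z -0.0007 stop gap 0.0046 bar gap 0.0045 F [-1.2 -0.3  3.6] j [-0.77  0.46  0.33  2.05  0.04  0.25  1.17]
shift now mm [-0.3  1.1  0.8] then rot deg [2.44 0.11 0.08]
```

```bash
python3 -m jog '0 0 0 0 -0.9 -0.4 0; 0.8 0 0 0 0.5 0.2 0; 0.8 0.1 0 0 0.5 0.4 0; 0.8 0 0 -0.3 0.5 0.4 0; 0 0 0 0 0 0 0'; python3 tgt.py .6358 .1357 .1038 56.3
python3 -m jog '0 0 0 0 0 0 0; 0 0 0 0 0 0 0; 0 0 0 0 0 0 0; 0 0 0 0 0 0 0; 0 0 0 0 0 0 0'; python3 tgt.py .6358 .1357 .1038 56.3
```

```text
clock: 21.25
tcp_pos: [0.6275, 0.2183, 0.11]
orientation: [-1.41, -1.607, 1.07]
contact_force: [1.8, 2.0, -2.0]
grip_width: 0.0493
clock 21.25 theta 56.28 yaw 7.42 roll 0.08 C s 0.6361 t 0.1357 z 0.1041| lowedge z 0.0006 stop gap 0.0011 bar gap 0.0014 F [ 1.8  2.  -2. ] j [-0.73  0.46  0.29  2.01  0.02  0.31  1.19]
shift now mm [0.  0.1 0.4] then rot deg [-0.02 -0.01  0.08]
clock: 21.67
tcp_pos: [0.6271, 0.2183, 0.1102]
orientation: [-1.411, -1.608, 1.07]
contact_force: [3.7, -0.2, -0.6]
grip_width: 0.0489
clock 21.67 theta 56.36 yaw 7.45 roll 0.06 C s 0.6358 t 0.1357 z 0.1043| lowedge z 0.0007 stop gap 0.0009 bar gap 0.0018 F [ 3.7 -0.2 -0.6] j [-0.73  0.46  0.29  2.01  0.02  0.31  1.19]
shift now mm [-0.1  0.4  0.2] then rot deg [0.06 0.03 0.08]
```

```bash
python3 -m jog '0 0 0 0 0.5 0 0; 0 0 0 0 0.4 0 0; 0 0 0 0 0 0 0; 0 0 0 0 0 0 0; 0 0 0 0 0 0 0'; python3 tgt.py
python3 -m jog '0 0 0 0 0.4 0.1 0; 0 0 0 0 0 0 0; 0 0 0 0 0 0 0; 0 0 0 0 0 0 0; 0 0 0 0 0 0 0'; python3 tgt.py .6362 .1357 .1025 55
```

```text
clock: 22.08
tcp_pos: [0.6273, 0.2183, 0.1092]
orientation: [-1.41, -1.608, 1.07]
contact_force: [4.1, 1.2, 0.4]
grip_width: 0.0492
clock 22.08 theta 56.33 yaw 7.45 roll 0.06 C s 0.6359 t 0.1357 z 0.1033| lowedge z -0.0002 stop gap 0.0010 bar gap 0.0016 F [4.1 1.2 0.4] j [-0.73  0.46  0.29  2.01  0.02  0.31  1.19]
clock: 22.5
tcp_pos: [0.6274, 0.2184, 0.109]
orientation: [-1.411, -1.608, 1.07]
contact_force: [4.2, -0.2, 4.5]
grip_width: 0.049
clock 22.50 theta 56.34 yaw 7.45 roll 0.07 C s 0.6361 t 0.1358 z 0.1030| lowedge z -0.0005 stop gap 0.0012 bar gap 0.0015 F [ 4.2 -0.2  4.5] j [-0.73  0.47  0.29  2.01  0.02  0.31  1.19]
shift now mm [-0.1  0.9  0.1] then rot deg [1.34 0.02 0.08]
```

Run:
```python
from tgt import *
o,M=now()
for th in (56.0,55.6,55.2):
    t=np.radians(th);delta(o,M,.568+.1*np.cos(t)+.015*np.sin(t),.1357,.0115+.1*np.sin(t)+.015*np.cos(t),th)
```

```text
shift now mm [-0.1  0.4 -0.1] then rot deg [0.34 0.02 0.08]
shift now mm [-0.1  1.  -0.5] then rot deg [0.74 0.02 0.08]
shift now mm [-0.1  1.6 -0.8] then rot deg [1.14 0.02 0.08]
```

```bash
python3 -m jog '0.35 0 0 0 0.4 -0.2 0; 0 0 0 0 0 0 0; 0.35 0 0 0 0.4 -0.3 0; 0 0 0 0 0 0 0; 0 0 0 0 0 0 0'; python3 tgt.py
python3 snap.py 15 wrist scene side
```

```text
clock: 22.92
tcp_pos: [0.6282, 0.2185, 0.1083]
orientation: [-1.403, -1.599, 1.078]
contact_force: [4.3, 0.5, 4.8]
grip_width: 0.0495
clock 22.92 theta 55.65 yaw 7.45 roll 0.07 C s 0.6369 t 0.1358 z 0.1026| lowedge z -0.0005 stop gap 0.0011 bar gap -0.0002 F [4.3 0.5 4.8] j [-0.72  0.47  0.28  2.    0.01  0.32  1.2 ]
23.0167 [-0.716  0.469  0.281  2.003  0.013  0.324  1.202] [0.6282 0.2185 0.1083] [[-0.13, 0.371, -0.92], [0.992, 0.05, -0.12], [0.001, -0.927, -0.374]] [4.7 1.2 5.7] 0.0492
```

```bash
python3 -m jog '0.35 0 0 0 0.4 -0.3 0; 0 0 0 0 0 0 0; 0 0 0 0 0 0 0; 0 0 0 0 0 0 0; 0 0 0 0 0 0 0'; python3 tgt.py
python3 -m jog '0.35 0 0 0 0.4 -0.3 0; 0 0 0 0 0 0 0; 0 0 0 0 0 0 0; 0 0 0 0 0 0 0; 0 0 0 0 0 0 0'; python3 tgt.py; python3 -c "
from bench import r;print(r.get_obs()['moment'])"
```

```text
clock: 23.48
tcp_pos: [0.6286, 0.2186, 0.108]
orientation: [-1.399, -1.595, 1.082]
contact_force: [5.0, 1.6, 4.6]
grip_width: 0.0491
clock 23.48 theta 55.30 yaw 7.45 roll 0.06 C s 0.6372 t 0.1358 z 0.1024| lowedge z -0.0004 stop gap 0.0010 bar gap -0.0010 F [5.  1.6 4.6] j [-0.71  0.47  0.28  2.    0.01  0.33  1.21]
clock: 23.9
tcp_pos: [0.6288, 0.2186, 0.1079]
orientation: [-1.394, -1.59, 1.086]
contact_force: [2.5, 0.6, 6.7]
grip_width: 0.0491
clock 23.90 theta 54.93 yaw 7.46 roll 0.07 C s 0.6373 t 0.1358 z 0.1023| lowedge z -0.0002 stop gap 0.0006 bar gap -0.0016 F [2.5 0.6 6.7] j [-0.7   0.47  0.27  1.99  0.01  0.34  1.21]
[ 0.05915502 -1.20463004  0.05243526]
```

```bash
python3 snap.py 16 wrist scene side
python3 - <<'E'
import cv2
i=cv2.imread("pics/side16.png")[90:220,170:300]
j=cv2.imread("pics/scene16.png")[140:270,290:440]
cv2.imwrite("pics/s16c.png",cv2.resize(i,None,fx=4.6,fy=4.6,interpolation=cv2.INTER_CUBIC))
cv2.imwrite("pics/c16c.png",cv2.resize(j,None,fx=4.6,fy=4.6,interpolation=cv2.INTER_CUBIC))
E
```

```text
24.0 [-0.705  0.472  0.272  1.992  0.007  0.343  1.211] [0.6288 0.2186 0.1078] [[-0.13, 0.359, -0.924], [0.992, 0.048, -0.121], [0.001, -0.932, -0.362]] [ 3.2 -0.3  6.5] 0.0488
```

View pics/s16c.png

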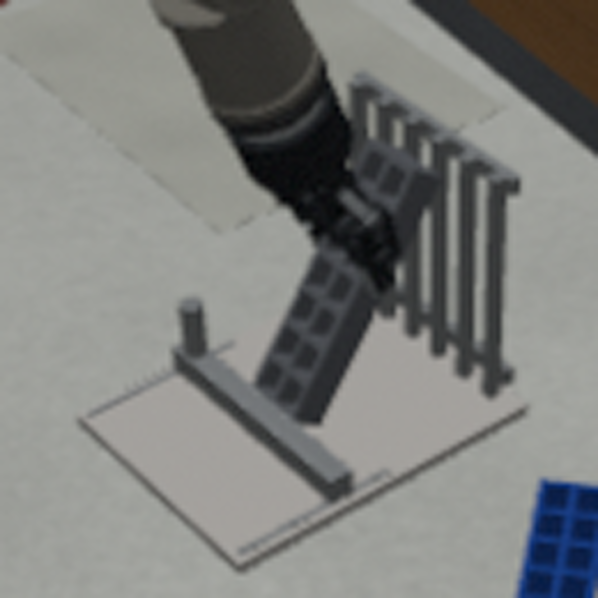

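View pics/c16c.png

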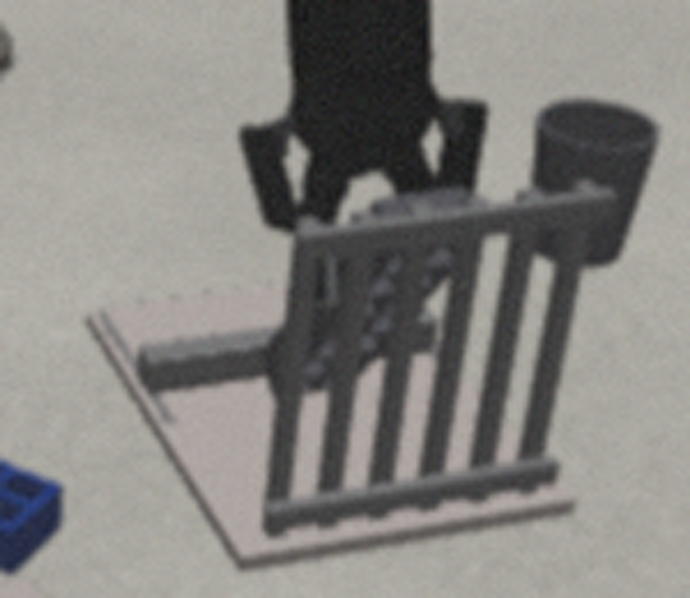

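View pics/wrist16.png

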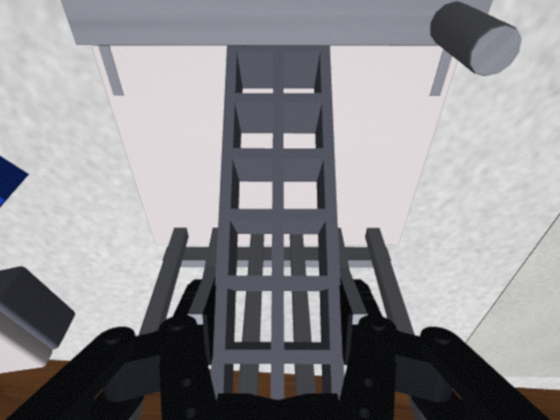

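```bash
python3 -m jog '0 0 0 0 0 0 0.62; 0 0 0 0 0 0 0.66; 0 0 0 0 0 0 0.7; 0 0 0 0 0 0 0.75; 0 0 0 0 0 0 0.8'
python3 -m jog '0 0 0 0 0 0 0.85; 0 0 0 0 0 0 0.9; 0 0 0 0 0 0 0.9; 0 0 0 0 0 0 0.9; 0 0 0 0 0 0 0.9'
python3 snap.py 17 wrist scene side
```

```text
clock: 24.47
tcp_pos: [0.6276, 0.2182, 0.1066]
orientation: [-1.393, -1.588, 1.089]
contact_force: [-0.0, -0.1, 0.6]
grip_width: 0.068
clock: 24.88
tcp_pos: [0.6286, 0.2185, 0.1075]
orientation: [-1.394, -1.589, 1.087]
contact_force: [0.3, -0.5, 0.3]
grip_width: 0.0766
24.9833 [-0.705  0.472  0.271  1.992  0.007  0.343  1.211] [0.6285 0.2185 0.1074] [[-0.13, 0.358, -0.925], [0.992, 0.048, -0.121], [0.001, -0.932, -0.362]] [ 0.3 -0.5  0.1] 0.0769
```

View pics/wrist17.png

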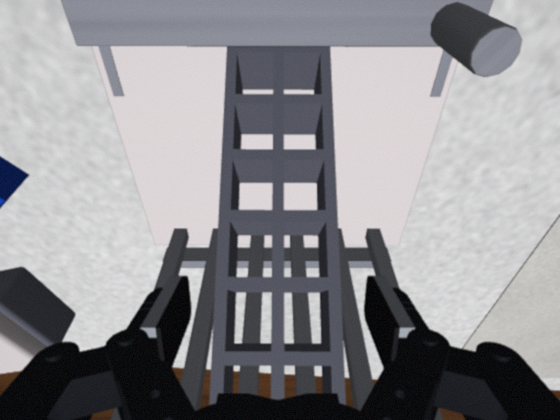

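```bash
python3 -m jog '0 0 0 0 -8 0 0.9; 0 0 0 0 -16 0 0.9; 0 0 0 0 -25 0 0.9; 0 0 0 0 -30 0 0.9; 0 0 0 0 -30 0 0.9'
python3 -m jog '0 0 0 0 -30 0 0.9; 0 0 0 0 -20 0 0.9; 0 0 0 0 0 0 0.9; 0 0 0 0 0 0 0.9; 0 0 0 0 0 0 0.9'
python3 snap.py 18 wrist scene side
python3 - <<'E'
import cv2
i=cv2.imread("pics/side18.png")[90:220,170:300]
j=cv2.imread("pics/scene18.png")[140:270,290:440]
cv2.imwrite("pics/s18c.png",cv2.resize(i,None,fx=4.6,fy=4.6,interpolation=cv2.INTER_CUBIC))
cv2.imwrite("pics/c18c.png",cv2.resize(j,None,fx=4.6,fy=4.6,interpolation=cv2.INTER_CUBIC))
E
```

```text
clock: 25.45
tcp_pos: [0.5886, 0.2128, 0.2101]
orientation: [-1.394, -1.588, 1.088]
contact_force: [-0.4, 0.4, 0.3]
grip_width: 0.0769
clock: 25.87
tcp_pos: [0.5711, 0.2108, 0.2552]
orientation: [-1.394, -1.589, 1.088]
contact_force: [-0.3, 0.0, 0.6]
grip_width: 0.0767
25.9667 [-0.847  0.178  0.358  1.995  0.118  0.639  1.113] [0.5711 0.2105 0.2543] [[-0.129, 0.357, -0.925], [0.992, 0.046, -0.121], [-0.0, -0.933, -0.36]] [ 0.1  0.7 -0.7] 0.0769
```

View pics/wrist18.png

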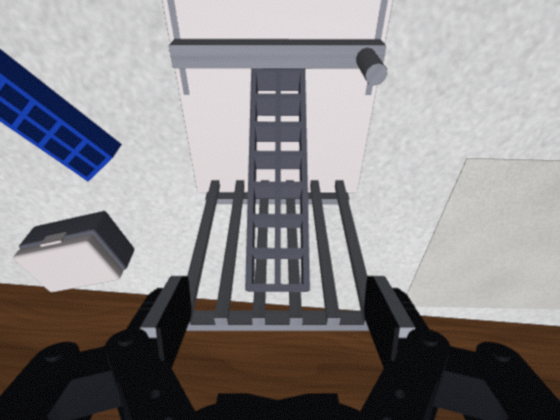

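View pics/s18c.png

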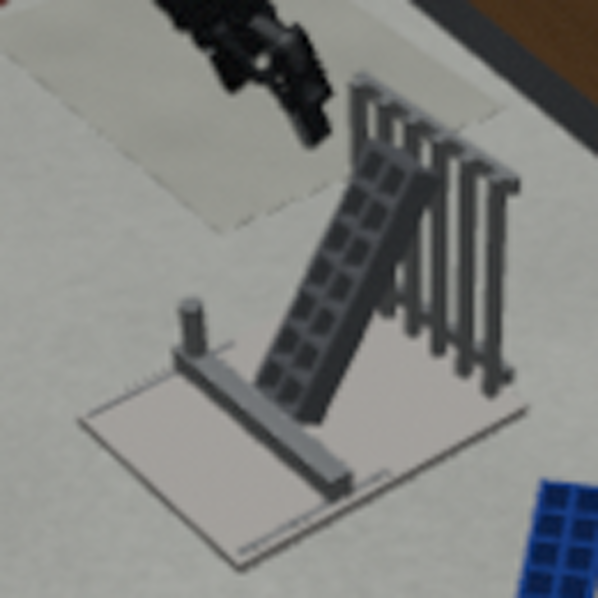

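View pics/c18c.png

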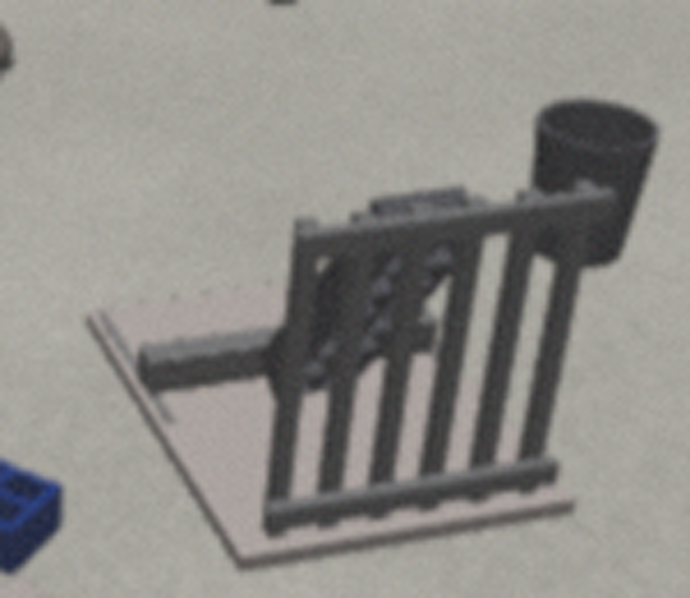

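```bash
python3 -m jog '6 0 0 0 0 0 0.9; 6 0 0 0 0 0 0.9; 6 0 0 0 0 0 0.9; 3 0 0 0 0 0 0.9; 0 0 0 0 -15 0 0.9'
python3 -m jog '0 0 0 0 0 -25 0.9; 0 0 0 0 0 -35 0.9; 0 0 0 0 0 -30 0.9; 0 0 0 0 0 -10 0.9; 0 0 0 0 0 0 0.9'
python3 snap.py 19 wrist
python3 - <<'E'
import cv2,numpy as np
from h import *
i=cv2.imread("pics/wrist19.png");cv2.imwrite("pics/w19c.png",cv2.resize(i[0:100,150:290],None,fx=5.7,fy=5.7,interpolation=cv2.INTER_CUBIC))
o=dict(np.load("pics/wrist18.npz"));P=cloud(o,o);y=np.radians(7.4);ex=np.array([np.cos(y),np.sin(y)]);ey=np.array([-ex[1],ex[0]])
S=P[...,:2]@ex;T=P[...,:2]@ey;Z=P[...,2]
m=np.zeros(S.shape,bool);m[68:292,245:312]=1;m&=(Z>.03)&(S<.70)&(S>.56)
q=np.stack([S,T,Z],-1)[m]
A=q
for t in (.02,.008,.004,.003,.003,.003):
    c=A.mean(0);n=np.linalg.svd(A-c,full_matrices=False)[2][2];A=q[abs((q-c)@n)<t]
n*=np.sign(n[2]);print(len(A),"n",n.round(4),"theta",np.degrees(np.arctan2(-n[0],n[2])).round(2),"t range",np.percentile(A[:,1],[1,99]).round(4),"z range",np.percentile(A[:,2],[.5,99.5]).round(4),"s",np.percentile(A[:,0],[.5,99.5]).round(4))
h=A[:,2]>.13
for sel in (A[:,2]<.06,A[:,2]>.15): print("mid t",np.percentile(A[sel,1],[2,98]).mean().round(4))
E
```

```text
clock: 26.43
tcp_pos: [0.5718, 0.21, 0.2665]
orientation: [-1.144, -1.298, 1.308]
contact_force: [0.1, 0.5, -0.4]
grip_width: 0.0767
clock: 26.85
tcp_pos: [0.6726, 0.2233, 0.2685]
orientation: [-1.148, -1.304, 1.303]
contact_force: [-0.2, -0.2, -0.4]
grip_width: 0.0769
26.85 [-0.629  0.521  0.335  1.44  -0.174  1.209  1.426] [0.6726 0.2233 0.2685] [[-0.128, 0.002, -0.992], [0.992, -0.001, -0.128], [-0.001, -1.0, -0.002]] [-0.2 -0.2 -0.4] 0.0769
6261 n [-0.8241 -0.0014  0.5665] theta 55.49 t range [0.1112 0.1607] z range [0.0305 0.1932] s [0.5688 0.6814]
mid t 0.1363
mid t 0.1357
```

View pics/w19c.png

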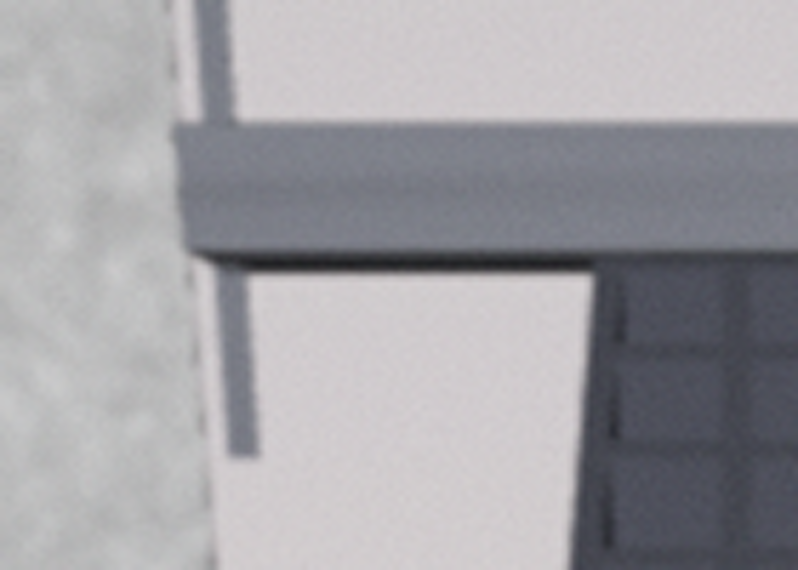

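View pics/wrist19.png

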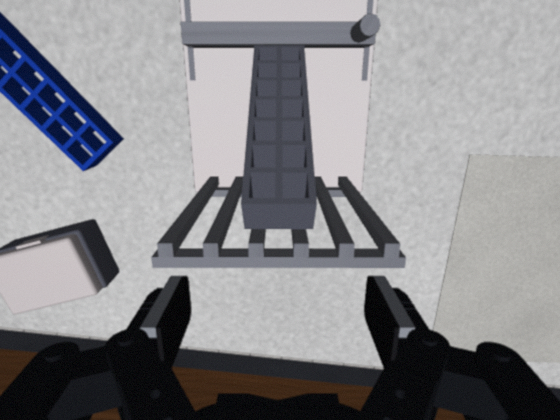

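Run:
```python
import numpy as np
from h import *
o=dict(np.load("pics/wrist19.npz"));g=o["color"].mean(2)
for u in (200,220,240,257,260,268,279,290,299,303): print(u,g[38:54,u].round().astype(int))
y=np.radians(7.4);ex=np.array([np.cos(y),np.sin(y),0]);ey=np.array([-ex[1],ex[0],0])
for s in (.567,.568,.569,.570): print(s,[round(proj(o,s*ex+.1357*ey+[0,0,z],o)[1],1) for z in (.012,.029,.034)])
o=dict(np.load("pics/wrist16.npz"));g=o["color"].mean(2)
for t in (16,17,18):
    o=dict(np.load(f"pics/wrist{t}.npz"));g=o["color"].mean(2);a=(38,56) if t<18 else (60,78)
    for u in (240,270,300): print(t,u,g[a[0]:a[1],u].round().astype(int))
```

```text
200 [129 131 129 131 129 115  76  51  39  84 172 206 207 207 206 207]
220 [128 130 131 132 129 116  78  48  38  88 171 203 208 206 204 204]
240 [130 131 132 130 132 115  77  48  36  83 175 201 208 205 206 205]
257 [128 131 129 130 130 113  82  67  74  74  71  72  74  74  71  71]
260 [127 130 130 130 129 113  79  68  73  76  81  82  79  79  79  81]
268 [129 133 133 129 127 114  73  68  73  77  82  83  83  81  83  82]
279 [127 129 129 130 129 109  77  65  72  70  74  73  74  71  72  73]
290 [131 132 129 128 128 111  77  65  72  75  84  82  83  80  82  82]
299 [129 132 126 129 127 110  78  63  69  75  76  72  72  68  66  65]
303 [129 128 131 128 126 112  78  63  67  73  81  85  83  85  81  78]
0.567 [np.float64(45.6), np.float64(43.6), np.float64(42.9)]
0.568 [np.float64(46.7), np.float64(44.7), np.float64(44.0)]
0.569 [np.float64(47.7), np.float64(45.8), np.float64(45.2)]
0.57 [np.float64(48.8), np.float64(46.9), np.float64(46.3)]
16 240 [146 150 150 144 146 146 126  94  81  85  86  88  87  89  91  92  90  92]
16 270 [149 146 148 148 145 145 129 102  84  85  87  87  87  90  89  91  91  90]
16 300 [148 149 145 147 145 145 132 104  87  86  85  85  86  89  91  90  90  91]
17 240 [145 148 148 145 144 149 143 124  90  79  85  86  84  86  88  88  90  91]
17 270 [146 145 148 146 146 143 144 125  91  81  84  84  85  87  86  89  90  90]
17 300 [149 146 145 144 146 144 144 124  93  79  83  83  87  87  88  89  92  91]
18 240 [143 146 146 149 143 147 145 154 185 212 222 221 220 221 222 220 221 221]
18 270 [143 143 147 149 145 146 147 138 101  80  85  87  89  91  90  93  88  87]
18 300 [145 146 147 149 148 143 148 139 105  87  83  86  82  78  79  75  73  73]
```

Run:
```python
from bench import r,imaging
from h import *
f=imaging.grab_frame("side");a=dict(np.load("pics/side0.npz"))
d=np.abs(f["color"].astype(int)-a["color"]).mean(2)
for n,(x0,x1,y0,y1) in dict(bottle=(330,370,320,375),beaker=(142,170,130,166),tip=(320,365,170,206)).items(): print(n,d[y0:y1,x0:x1].mean().round(1))
print(d[380:410,150:250].mean())
print(r.hand_in())
```

```text
bottle 0.6
beaker 0.9
tip 0.6
0.4871111111111111
the job is handed in; nothing more can be done
None
```

I slid the foot stop in by its post to the black line. I then leaned the grey rack on its short end between the stop and the bars, released it and backed the arm away. The job was handed in at about 27 s.

What the last checks showed:

- **Stop:** the edge sits near the middle of the line. About 1.3 mm of the roughly 2.6 mm wide line still shows in front of it, and releasing the rack did not shift it noticeably.
- **Rack:** it leans at about 55.5° by depth and is square to the stand. It is centred across the width to within about 1 mm.
- **Foot:** it is on the base, with no visible gap to the stop; I estimate under 0.6 mm.
- **Set-down:** I lowered it under contact, with forces of about 5–7 N on the tool, and it did not move when I let go.
- **Bystanders:** the wash bottle, beaker and tip box look unchanged in the side view.

**Small disagreement:** 55.5° would leave about 1 mm between the rack's top edge and the bars, while the tool read 54.9° when the top met them. I put this down to depth noise, because the rack stands freely after release.

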